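# Make up a drying stack of turning blanks by weight

## Robot

A 7-joint arm with a two-finger parallel gripper is mounted at the origin on the work surface. World frame = base frame: x ahead of the robot, y to its left, z up, the work surface at z = 0. Lengths are in m, angles in rad, forces in N, time in s.
With the tool pointing down it reaches from about 0.35 to 0.9 m from the base axis. Payload 7.2 kg.
Tool frame: the origin (TCP) lies on the centre line of the jaws, within the pads' length; the fingertips stand bot.tcp_to_tips ahead of it and the grasp point (between the pads) is the TCP (bot.tcp_to_tips is the distance from the TCP to the fingertips, in m); z points along the fingers, y is the line along which they close (so a half turn about z gives the same grasp; the last joint's range is limited). The gripper opens to 85 mm and grips with 20 to 120 N. Pads are 22 mm wide; open, the fingers measure 114 mm over their backs; the gripper's body (76 mm by 85 mm) begins 54 mm behind the grasp point. The pads swing forward as they close: fully open they stand 13 mm farther back than shut.
Start: joints at [-1.356, 0.411, -0.013, 1.596, 0.006, 1.134, -0.082], TCP at [0.174, 0.6, 0.25] pointing down, gripper open.
Joint ranges: [-2.95, 2.95], [-0.29, 1.99], [-1.47, 1.44], [0.14, 2.54], [-1.03, 4.17], [0.13, 1.85], [-2.86, 2.86]. Speed limits (rad/s): [2.39, 2.39, 3.01, 3.01, 3.14, 3.14, 3.14].

## Interface

Orientations are given as a rotation vector (axis times angle).
In Python, from rig import bot gives the robot as it stands.
- The arm moves only by the tool play_rows, never from a script. Its argument "targets" is a list of rows, each an object with "rot": the turn, a rotation vector about the tool's x, y, z in rad, a list of three; "slide": the shift along the tool's x, y, z in cm, a list of three; "fingers": the finger opening in cm, from 0 to 8.54. In form: [{"rot": [ax, ay, az], "slide": [x, y, z], "fingers": fingers}, ...]. A call has exactly 8 rows; each row is the pose to reach, as a shift and turn from the pose commanded when the call began, along the tool's axes at that moment; what a row does not reach only later rows make up. A row lasts 1/8 s, in which the tool goes at most 62.5 mm and 10.7 degrees, less where a joint would pass 70% of its speed; a pose out of reach is approached as far as the arm can. A call with a gripper value outside its range is refused whole. The fingers move at their own pace and stop on an object; "newtons" is the grip in N (left out, the last holds). Time passes only in rows, so rows that repeat a pose let the fingers close, or fill a call up. It gives the time, the measured TCP pose, the force, the opening and the grip force at its end, in the units of the state.
- bot.get_state(): the state, without advancing time (a new reading comes with each control period).
- bot.read_camera(name): name is "side" or "top" or "wrist"; returns (picture, depth): 420x560x3 uint8, blue, green, red; 420x560 float32, m along the optical axis (not along the pixel's ray), 0 where there is no reading.
- bot.calibration(name): a dict with "fx", "fy", "cx", "cy" (pixels), "k1" (the pictures are not rectified: a ray, as slopes to the right and down, at radius r is drawn at 1 + k1 r^2 times it, then the intrinsics apply), "rvec" (rotation vector, rad) and "tvec" (3), from world to camera coordinates, as OpenCV has them. Camera axes: x right, y down, z forward; pixel columns grow to the right and rows downward; lengths in m; the calibration is good to about 2 mm. A picture is of the moment at which its call begins: read the wrist's pose just before it. calibration takes no time and is no camera call; for the wrist camera it gives the pose at the moment of the call.
- bot.hand_in(): hands the job in; it is judged then, once.
The state is a dict: "time": time; "joints": joint angles; "joint_vel": joint speeds; "joint_efforts": joint torques, N m; "eef_pos": TCP position; "ee_rot": TCP orientation; "ft_force": force on the tool from outside, world axes, zero at the start; "torque": the same for the moment, N m; "width": opening from 0.0 (shut) to 1.0 (fully open); "grasp_force": force on a finger pad.
Only numpy, scipy, OpenCV 4.12 (cv2) and the standard library are available. Lean on these libraries where they do the work, as an engineer would, in place of code of your own. Each camera call takes 0.05 s, during which the arm holds its last target. There are 200 camera calls.

## Task

First lift the brass check weight off the spring scale's pan and stand it on its round cork coaster. Then stand the red tray squarely in the middle of the pan, lengthwise along it, and stack blue trays on it one at a time, each turned half a turn from the one below so that it rides on the rim lugs with an air gap and does not nest, until the scale's pointer comes to rest in the green band. Leave spare blue trays standing on the table clear of the scale, keep the weight on its cork, and do not disturb the other things on the table.

Things in the scene. Friction and masses are not known exactly. Their poses are not given: they have to be found in the camera images.
- pan (a joint): How far the scale's sprung pan is pressed down, m: 0 empty, 0.0327 per kg of load (300 N/m), stop at 0.060. The pointer is in the green band from 0.0386 to 0.0494: the red tray and usually 4 or 5 blue ones. The band is wider than the heaviest blue tray's effect (0.0089), so adding one at a time cannot skip it.
- pan_top (a point): Centre of the pan's upper face, 85 above the table when empty; it sinks as it is loaded. The steel pan is 172 x 84, long along the scale's x, with a lip 4 high round it.
- scale: Grey spring scale, fixed, 200 x 104, housing 22 high; origin: centre of its underside, below the pan's centre; x points to the gauge at its far end, 108 from the origin, 100 high, bands facing away from the robot: white on top (too light), green (right), red (too heavy). The pan's black pointer runs down it.
- check_weight: Brass check weight, 0.5 kg, 67 high, body 56 across and 34 high, neck 20 across, knob 28 across at the top (47 to 67 above the underside) to take it by. Origin: centre of the underside. Starts on the pan.
- coaster: Round cork coaster, fixed, 92 across, 5 thick; origin: centre of its underside. The check weight's place.
- base_tray: Red stack-nest tray, 0.30 kg, 150 long (its x) x 62 wide x 46 high, two wooden blanks fixed in it. Origin: centre of the underside; x points to the end with the yellow rim. Rim: an upright band 12 high (34 to 46 above the underside), 62 wide outside: take it across its width there at mid-length. Walls flare: underside 136 x 48, mouth 145 x 57 inside.
- tray1: Blue tray, same shape, size and origin as the red one, one yellow end (+x); 0.17 to 0.28 kg. May be absent. All trays: four lugs inside the long walls, 40 above the underside (6 below the rim), at x = +44 and -24 mm; the flanks have grooves at the same x, open below, that let lugs pass.
- tray2: Blue tray, same shape, size and origin as the red one, one yellow end (+x); 0.17 to 0.28 kg. May be absent. All trays: with its yellow end over the plain end of the tray below, it rests on the lugs, 40 above that tray, inside its rim with about 4 play each way; the same way round it nests, only 19 to 24 above it.
- tray3: Blue tray, same shape, size and origin as the red one, one yellow end (+x); 0.17 to 0.28 kg. May be absent.
- tray4: Blue tray, same shape, size and origin as the red one, one yellow end (+x); 0.17 to 0.28 kg. May be absent.
- tray5: Blue tray, same shape, size and origin as the red one, one yellow end (+x); 0.17 to 0.28 kg. May be absent.
- tray6: Blue tray, same shape, size and origin as the red one, one yellow end (+x); 0.17 to 0.28 kg. May be absent.
- brush: Bystander: red bench brush lying near the robot. Not to be moved.
- glue: Bystander: glue bottle, 130 high. Not to be moved.
- bit_jar: Bystander: clear jar with green cap, 70 high. Not to be moved.
- gouge: Bystander: wooden-handled tool lying flat. Not to be moved.

How it is judged:
By the outcome, as a careful person would: the job done as asked, in the order asked, and still so for the second after the job is handed in, with the robot touching nothing.
Of tray1, tray2, tray3, tray4, tray5, tray6 only 5 to 6 are there at a start; the rules pass over those that are not, and their reading is None.
At some moment in a run one of tray1, tray2, tray3, tray4, tray5, tray6, check_weight may be knocked a few centimetres aside while the robot is not near it.
It also fails if it takes over 200 s, if anything falls off the work surface, if the arm or the gripper's body presses on something with over 40 N, if the wrist force passes 120 N, or if a joint passes its speed limit or range.

## Working session

There is one attempt and no reset: what is moved stays moved. The work goes in short steps, Python scripts to look and compute and a tool call to move; the robot and the scene stay as the last step left them, time stands still between calls to the robot, and variables do not carry over. Pictures are saved under pics/ and viewed, at most 14 in all, crops included, and the job is handed in when it is done.

Besides the shell and the picture viewer there is one more tool, called after "Call:" as name(argument=value, ...), one argument or row to a line, values as JSON. play_rows: Moves the arm, as the interface text tells. Its arguments: {"type":"object","properties":{"targets":{"type":"array"},"newtons":{"type":"number"}},"required":["targets"]}

```bash
mkdir -p pics; ls
cat > h.py <<'E'
import numpy as np, cv2
from rig import bot
from scipy.spatial.transform import Rotation as R
def cam(n):
    c=bot.calibration(n); im,d=bot.read_camera(n); return im,d,c
def points(d,c):
    h,w=d.shape
    K=np.array([[c['fx'],0,c['cx']],[0,c['fy'],c['cy']],[0,0,1.]])
    u,v=np.meshgrid(np.arange(w),np.arange(h))
    p=np.stack([u,v],-1).reshape(-1,1,2).astype(np.float64)
    n=cv2.undistortPoints(p,K,np.array([c['k1'],0,0,0,0.])).reshape(h,w,2)
    P=np.dstack([n*d[...,None],d])
    Rm=R.from_rotvec(np.ravel(c['rvec'])).as_matrix()
    W=(P-np.ravel(c['tvec']))@Rm
    W[d<=0]=np.nan
    return W
E
python3 - <<'E'
from h import *
s=bot.get_state()
print(s, bot.tcp_to_tips)
for n in ['top','side','wrist']:
    im,d,c=cam(n); cv2.imwrite(f'pics/{n}0.png',im); np.savez(f'{n}0.npz',im=im,W=points(d,c)); print(n,c)
E
```

```text
pics
{'time': 0.0, 'joints': array([-1.35619528,  0.41189475, -0.01269823,  1.59701612,  0.00564856,
        1.1342964 , -0.08219441]), 'joint_vel': array([-2.40497004e-04, -1.12827063e-03, -9.15651565e-05, -7.07577552e-04,
        4.84528711e-04,  1.41686393e-03, -1.25969018e-03]), 'joint_efforts': array([-2.15890036e-04, -6.00620413e+01,  6.82554245e-01, -2.99420357e+01,
        1.38968532e-02,  1.05784342e-02,  8.36265968e-06]), 'eef_pos': array([0.1743376 , 0.5997264 , 0.24946777]), 'ee_rot': array([-4.42676059e-01, -3.11018445e+00,  2.47881486e-03]), 'ft_force': array([ 0.31371695, -0.12244172, -0.07220783]), 'torque': array([-0.02847624, -0.01372701,  0.02683197]), 'grasp_force': 0.0, 'width': 0.9987973470332266} 0.019
top {'fx': 539.7214477636508, 'fy': 539.7214477636508, 'cx': 278.597041431459, 'cy': 214.14722927360492, 'k1': -0.16384991207755747, 'rvec': array([ 2.18886626, -2.16199433,  0.13160067]), 'tvec': array([-0.04290159,  0.53795614,  1.34484315])}
side {'fx': 390.0551478454652, 'fy': 390.0551478454652, 'cx': 278.6190808283302, 'cy': 213.82265680066064, 'k1': -0.08443354043106323, 'rvec': array([ 2.17524454, -0.15443497,  0.1033076 ]), 'tvec': array([-0.52355066,  0.07809508,  1.0475925 ])}
wrist {'fx': 319.54310836044465, 'fy': 319.54310836044465, 'cx': 281.3100234593548, 'cy': 207.6501221580274, 'k1': 0.021238783143958686, 'rvec': array([-2.28901862, -1.71838753, -0.28264901]), 'tvec': array([-0.62391167, -0.04158383,  0.38139255])}
```

View pics/top0.png

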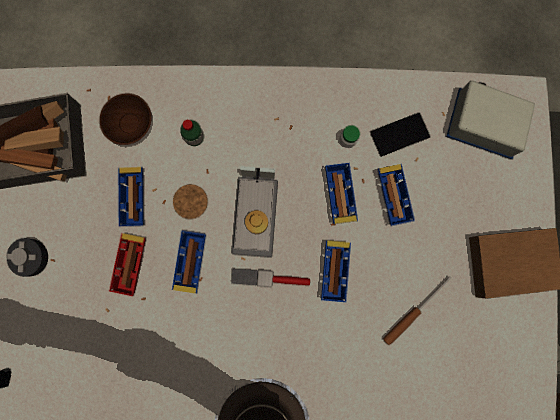

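View pics/side0.png

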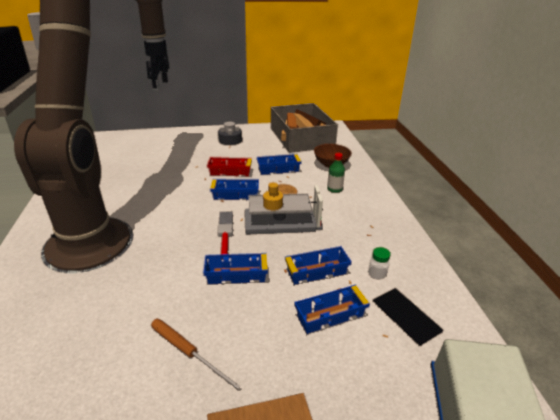

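The top view shows five blue trays at (131,196), (188,262), (340,193), (394,194) and (335,270), and the red one at (128,264). The scale is at (255,215) with the weight on it at (256,221), and the coaster is at (190,201). The brush lies at (270,278).

```bash
cat >> h.py <<'E'
def trays(im,W,zlo=.036,zhi=.052):
    """rim rectangles of blue/red trays: colour, centre, yaw of +x (yellow end), size"""
    hsv=cv2.cvtColor(im,cv2.COLOR_BGR2HSV); H,S,V=cv2.split(hsv)
    blue=(H>105)&(H<130)&(S>120)&(V>30); red=((H<6)|(H>172))&(S>150)&(V>40); yel=(H>18)&(H<32)&(S>150)&(V>70)
    out=[]
    for name,m in (('blue',blue),('red',red)):
        mm=cv2.morphologyEx(((m|yel)&np.isfinite(W[...,2])).astype(np.uint8),cv2.MORPH_CLOSE,np.ones((3,3)))
        n,l,st,_=cv2.connectedComponentsWithStats(mm)
        for i in range(1,n):
            if st[i,4]<250: continue
            k=(l==i)
            if (k&m).sum()<200: continue
            z=W[...,2]; r=k&(z>zlo)&(z<zhi)
            if r.sum()<60: continue
            P=W[r][:,:2].astype(np.float32)
            (cx,cy),(a,b),ang=cv2.minAreaRect(P*1000)
            if a<b: a,b=b,a; ang+=90
            th=np.radians(ang); y=W[k&yel&(z>.02)][:,:2]
            if len(y) and (y.mean(0)-np.array([cx,cy])/1000)@[np.cos(th),np.sin(th)]<0: th+=np.pi
            th=(th+np.pi)%(2*np.pi)-np.pi
            out.append((name,round(cx/1000,4),round(cy/1000,4),round(np.degrees(th),1),round(a),round(b),len(y),round(float(np.percentile(W[r][:,2],95)),4)))
    return out
E
python3 - <<'E'
from h import *
f=np.load('top0.npz'); im,W=f['im'],f['W']
for t in trays(im,W): print(t)
z=W[...,2]
def box(c0,r0,c1,r1,lo,hi):
    s=np.zeros(z.shape,bool); s[r0:r1,c0:c1]=1; return s&(z>lo)&(z<hi)
for nm,b in dict(pan=(225,170,285,262,.05,.095),house=(225,165,285,262,.012,.03),knob=(240,200,275,240,.105,.14),weight=(240,200,275,240,.085,.14),glue=(175,110,210,150,.03,.2),jar=(335,120,362,150,.03,.2),brush=(225,262,315,292,.006,.06),gauge=(230,155,285,182,.088,.13),coaster=(165,178,212,225,.003,.01)).items():
    m=box(*b); P=W[m]
    if len(P)>5:
        print(nm,len(P),np.round(P.min(0),3),np.round(P.max(0),3),cv2.minAreaRect((P[:,:2]*1000).astype(np.float32)), cv2.minEnclosingCircle((P[:,:2]*1000).astype(np.float32)))
hsv=cv2.cvtColor(im,cv2.COLOR_BGR2HSV); m=np.zeros(z.shape,bool); m[180:224,168:212]=1; m&=(hsv[...,1]>95); P=W[m]; print('cork',len(P),cv2.minEnclosingCircle((P[:,:2]*1000).astype(np.float32)),P.mean(0))
print('table z',np.nanmedian(z[290:320,120:200]), np.nanmedian(z[300:400,440:500]))
E
```

```text
('blue', 0.594, -0.1938, np.float64(-171.7), 150, 63, 109, 0.0484)
('blue', 0.5923, -0.3352, np.float64(13.1), 149, 65, 107, 0.0485)
('blue', 0.5784, 0.3417, np.float64(2.3), 150, 63, 98, 0.049)
('blue', 0.4144, 0.1878, np.float64(172.0), 149, 62, 118, 0.0492)
('blue', 0.3957, -0.1801, np.float64(-4.4), 149, 62, 105, 0.0486)
('red', 0.4053, 0.3444, np.float64(-11.2), 151, 64, 104, 0.0493)
pan 2165 [ 0.443 -0.023  0.05 ] [0.645 0.073 0.095] ((544.8585205078125, 24.75060272216797), (86.33799743652344, 200.2095184326172), 86.38772583007812) ((541.7387084960938, 23.82386016845703), 104.7092056274414)
house 726 [ 0.429 -0.032  0.012] [0.649 0.091 0.03 ] ((540.9435424804688, 31.703113555908203), (117.51300048828125, 217.43307495117188), 86.24958038330078) ((535.2879638671875, 24.920665740966797), 114.07322692871094)
knob 175 [ 0.484 -0.005  0.105] [0.537 0.045 0.14 ] ((511.0583801269531, 18.052318572998047), (45.670162200927734, 51.94672775268555), 56.814903259277344) ((510.8429870605469, 18.458402633666992), 26.807218551635742)
weight 426 [ 0.484 -0.008  0.086] [0.538 0.046 0.14 ] ((511.0
[... 665 characters left out ...]
308090209960938), (74.0422134399414, 222.49029541015625), 0.7150682806968689) ((375.99493408203125, -16.53417205810547), 113.01410675048828)
gauge 139 [ 0.633 -0.023  0.088] [0.649 0.06  0.105] ((640.626953125, 18.702129364013672), (83.5714111328125, 11.07292366027832), 86.40892028808594) ((639.7561645507812, 18.756778717041016), 41.891441345214844)
coaster 803 [0.512 0.138 0.003] [0.633 0.262 0.01 ] ((572.2899780273438, 199.975341796875), (121.77725219726562, 121.3652572631836), 1.3331561088562012) ((569.13037109375, 199.3959197998047), 81.42268371582031)
cork 940 ((571.7940063476562, 195.74131774902344), 46.23728942871094) [nan nan nan]
table z 0.00014316165058336923 -0.0002004243175188928
```

```bash
cat >> h.py <<'E'
def pose():
    s=bot.get_state(); Rm=R.from_rotvec(s['ee_rot']).as_matrix()
    return s,np.array(s['eef_pos']),Rm
def plan(wps,start=None):
    """wps: (x,y,z,psi deg of tool y,fingers cm,rows). Prints call rows, tool axes, cm."""
    s,p,Rm=pose()
    if start is not None: p,Rm=start
    psi=np.degrees(np.arctan2(Rm[1,1],Rm[0,1])); rows=[]
    cur=np.array([*p,psi])
    for x,y,z,a,f,n in wps:
        t=np.array([x,y,z,a],float)
        for i in range(1,n+1): rows.append((cur+(t-cur)*i/n,f))
        cur=t
    while len(rows)%8: rows.append(rows[-1])
    tilt=np.degrees(np.arccos(-Rm[2,2])); print('start',np.round(p,4),round(psi,1),'tilt',round(tilt,2))
    for k in range(0,len(rows),8):
        o=[]
        for q,f in rows[k:k+8]:
            sl=Rm.T@(q[:3]-p)*100; rv=R.from_matrix(Rm.T@down(q[3])).as_rotvec()
            sl=np.round(sl,2); rv=np.round(rv,3); o.append('{"rot":%s,"slide":%s,"fingers":%s}'%(str((rv+0).tolist()).replace(' ',''),str((sl+0).tolist()).replace(' ',''),f))
        print('\n'.join(o)+'\n')
        p=p+Rm@(sl/100); Rm=Rm@R.from_rotvec(rv).as_matrix()
def down(a):
    a=np.radians(a); y=np.array([np.cos(a),np.sin(a),0]); z=np.array([0,0,-1.]); return np.column_stack([np.cross(y,z),y,z])
E
python3 - <<'E'
from h import *
f=np.load('top0.npz'); W=f['W']; z=W[...,2]
m=np.zeros(z.shape,bool); m[172:262,225:285]=1
for lo,hi in ((.062,.08),(.067,.08)):
    k=m&(z>lo)&(z<hi)&(W[...,0]<.62); P=W[k]; print(len(P),cv2.minAreaRect((P[:,:2]*1000).astype(np.float32)),np.median(P[:,2]))
print('knob z',np.nanmax(z[200:240,240:275]))
plan([(.5115,.019,.30,86.4,8.5,16),(.5115,.019,.135,86.4,8.5,6),(.5115,.019,.129,86.4,8.5,2),(.5115,.019,.129,86.4,1,8)])
E
```

```text
2001 ((532.239013671875, 25.54726791381836), (86.33799743652344, 174.9204559326172), 86.38772583007812) 0.0684350758629526
1429 ((532.2972412109375, 25.543359756469727), (86.2145767211914, 174.8466033935547), 86.2404556274414) 0.06952733256650837
knob z 0.14070724995563552
start [0.1743 0.5998 0.2497] 73.8 tilt 0.07
{"rot":[-0.001,0.0,-0.014],"slide":[-3.04,-2.9,-0.31],"fingers":8.5}
{"rot":[-0.001,0.0,-0.027],"slide":[-6.07,-5.8,-0.62],"fingers":8.5}
{"rot":[-0.001,0.0,-0.041],"slide":[-9.11,-8.69,-0.93],"fingers":8.5}
{"rot":[-0.001,0.0,-0.055],"slide":[-12.15,-11.59,-1.24],"fingers":8.5}
{"rot":[-0.001,0.0,-0.069],"slide":[-15.18,-14.49,-1.55],"fingers":8.5}
{"rot":[-0.001,0.0,-0.082],"slide":[-18.22,-17.39,-1.86],"fingers":8.5}
{"rot":[-0.001,0.0,-0.096],"slide":[-21.26,-20.29,-2.18],"fingers":8.5}
{"rot":[-0.001,0.0,-0.11],"slide":[-24.29,-23.19,-2.49],"fingers":8.5}

{"rot":[0.0,0.0,-0.014],"slide":[-2.7,-3.21,-0.31],"fingers":8.5}
{"rot":[0.0,0.0,-0.027],"slide":[-5.4,-6.42,-0.62],"fingers":8.5}
{"rot":[0.0,0.0,-0.041],"slide":[-8.1,-9.64,-0.94],"fingers":8.5}
{"rot":[0.0,0.0,
[... 550 characters left out ...]
gers":8.5}
{"rot":[0.0,0.0,0.0],"slide":[0.0,0.01,13.75],"fingers":8.5}
{"rot":[0.0,0.0,0.0],"slide":[0.0,0.01,16.5],"fingers":8.5}
{"rot":[0.0,0.0,0.0],"slide":[0.0,0.01,16.8],"fingers":8.5}
{"rot":[0.0,0.0,0.0],"slide":[0.0,0.01,17.1],"fingers":8.5}

{"rot":[0.0,0.0,0.0],"slide":[0.0,0.0,0.0],"fingers":1}
{"rot":[0.0,0.0,0.0],"slide":[0.0,0.0,0.0],"fingers":1}
{"rot":[0.0,0.0,0.0],"slide":[0.0,0.0,0.0],"fingers":1}
{"rot":[0.0,0.0,0.0],"slide":[0.0,0.0,0.0],"fingers":1}
{"rot":[0.0,0.0,0.0],"slide":[0.0,0.0,0.0],"fingers":1}
{"rot":[0.0,0.0,0.0],"slide":[0.0,0.0,0.0],"fingers":1}
{"rot":[0.0,0.0,0.0],"slide":[0.0,0.0,0.0],"fingers":1}
{"rot":[0.0,0.0,0.0],"slide":[0.0,0.0,0.0],"fingers":1}
```

Call:
play_rows(
  targets=[
    {"rot":[0,0,-0.014],"slide":[-3,-2.9,-0.3],"fingers":8.5},
    {"rot":[0,0,-0.027],"slide":[-6,-5.8,-0.6],"fingers":8.5},
    {"rot":[0,0,-0.041],"slide":[-9.1,-8.7,-0.9],"fingers":8.5},
    {"rot":[0,0,-0.055],"slide":[-12.1,-11.6,-1.2],"fingers":8.5},
    {"rot":[0,0,-0.069],"slide":[-15.2,-14.5,-1.5],"fingers":8.5},
    {"rot":[0,0,-0.082],"slide":[-18.2,-17.4,-1.9],"fingers":8.5},
    {"rot":[0,0,-0.096],"slide":[-21.3,-20.3,-2.2],"fingers":8.5},
    {"rot":[0,0,-0.11],"slide":[-24.3,-23.2,-2.5],"fingers":8.5},
  ],
  newtons=60,
)

```text
time: 1.15
eef_pos: [0.3436, 0.3082, 0.2754]
ee_rot: [0.271, 3.13, 0.0]
ft_force: [-0.0, -0.2, 0.7]
width: 0.995
grasp_force: 0.0
```

Call:
play_rows(
  targets=[
    {"rot":[0,0,-0.014],"slide":[-2.7,-3.2,-0.3],"fingers":8.5},
    {"rot":[0,0,-0.027],"slide":[-5.4,-6.4,-0.6],"fingers":8.5},
    {"rot":[0,0,-0.041],"slide":[-8.1,-9.6,-0.9],"fingers":8.5},
    {"rot":[0,0,-0.055],"slide":[-10.8,-12.8,-1.2],"fingers":8.5},
    {"rot":[0,0,-0.069],"slide":[-13.5,-16.1,-1.5],"fingers":8.5},
    {"rot":[0,0,-0.082],"slide":[-16.2,-19.3,-1.9],"fingers":8.5},
    {"rot":[0,0,-0.11],"slide":[-21.6,-25.7,-2.5],"fingers":8.5},
    {"rot":[0,0,-0.11],"slide":[-21.6,-25.7,-2.5],"fingers":8.5},
  ],
)

```text
time: 2.15
eef_pos: [0.5127, 0.0154, 0.3006]
ee_rot: [0.105, 3.139, -0.002]
ft_force: [-0.8, 0.6, -0.4]
width: 0.992
grasp_force: 0.0
```

Run:
```python
from h import *
s=bot.get_state(); print(s['time'],s['eef_pos'],s['joints'],s['width'])
im,d,c=cam('wrist'); cv2.imwrite('pics/w1.png',im); W=points(d,c); z=W[...,2]
k=(z>.128)&(z<.146)&(abs(W[...,0]-.51)<.04)&(abs(W[...,1]-.02)<.04); P=W[k]
print(len(P),cv2.minEnclosingCircle((P[:,:2]*1000).astype(np.float32)),np.median(P[:,2]) if len(P) else 0)
plan([(.5115,.019,.135,86.4,8.5,6)])
```

```text
2.15 [0.51272579 0.01543315 0.30058537] [-0.49516458  0.17515687  0.43018377  1.81858557 -0.07781552  1.16383129
  1.46389172] 0.9917122339302974
688 ((513.8003540039062, 17.72295379638672), 14.054704666137695) 0.13470653923257514
start [0.5133 0.0142 0.3006] 86.1 tilt 0.13
{"rot":[-0.002,0.001,-0.001],"slide":[0.04,0.08,2.76],"fingers":8.5}
{"rot":[-0.002,0.001,-0.002],"slide":[0.08,0.16,5.52],"fingers":8.5}
{"rot":[-0.002,0.001,-0.003],"slide":[0.12,0.25,8.28],"fingers":8.5}
{"rot":[-0.002,0.001,-0.004],"slide":[0.16,0.33,11.04],"fingers":8.5}
{"rot":[-0.002,0.001,-0.004],"slide":[0.2,0.41,13.8],"fingers":8.5}
{"rot":[-0.002,0.001,-0.005],"slide":[0.24,0.49,16.56],"fingers":8.5}
{"rot":[-0.002,0.001,-0.005],"slide":[0.24,0.49,16.56],"fingers":8.5}
{"rot":[-0.002,0.001,-0.005],"slide":[0.24,0.49,16.56],"fingers":8.5}
```

Call:
play_rows(
  targets=[
    {"rot":[0,0,0],"slide":[0,0,2.5],"fingers":8.5},
    {"rot":[0,0,0],"slide":[0,0,6],"fingers":8.5},
    {"rot":[0,0,0],"slide":[0,0,10],"fingers":8.5},
    {"rot":[0,0,0],"slide":[0,0,14],"fingers":8.5},
    {"rot":[0,0,0],"slide":[0,0,16.5],"fingers":8.5},
    {"rot":[0,0,0],"slide":[0,0,17.1],"fingers":8.5},
    {"rot":[0,0,0],"slide":[0,0,17.1],"fingers":8.5},
    {"rot":[0,0,0],"slide":[0,0,17.1],"fingers":8.5},
  ],
)

```text
time: 3.2
eef_pos: [0.5124, 0.0195, 0.1304]
ee_rot: [0.098, 3.138, 0.001]
ft_force: [-0.9, -0.4, 0.8]
width: 0.996
grasp_force: 0.0
```

Call:
play_rows(
  targets=[
    {"rot":[0,0,0],"slide":[0,0,0],"fingers":1},
    {"rot":[0,0,0],"slide":[0,0,0],"fingers":1},
    {"rot":[0,0,0],"slide":[0,0,0],"fingers":1},
    {"rot":[0,0,0],"slide":[0,0,0],"fingers":1},
    {"rot":[0,0,0],"slide":[0,0,0],"fingers":1},
    {"rot":[0,0,0],"slide":[0,0,0],"fingers":1},
    {"rot":[0,0,0],"slide":[0,0,0],"fingers":1},
    {"rot":[0,0,0],"slide":[0,0,0],"fingers":1},
  ],
)

```text
time: 4.2
eef_pos: [0.5117, 0.0191, 0.1293]
ee_rot: [0.099, 3.14, -0.0]
ft_force: [-1.2, -1.8, 0.4]
width: 0.303
grasp_force: 58.9
```

Run:
```python
from h import *
s,p,Rm=pose(); print(s['time'],s['eef_pos'],s['width'],s['grasp_force'],s['ft_force'])
x,y,z=p
plan([(x,y,.19,86.4,1,4),(.5718,.1957,.19,86.4,1,8),(.5718,.1957,.08,86.4,1,5),(.5718,.1957,.066,86.4,1,3),(.5718,.1957,.066,86.4,1,4)])
```

```text
4.2 [0.51165072 0.01912754 0.12928296] 0.30336530109307097 58.88572029070929 [-1.19852528 -1.7646283   0.43583181]
start [0.5117 0.0191 0.1293] 86.4 tilt 0.01
{"rot":[0.0,0.0,0.0],"slide":[0.0,0.0,-1.52],"fingers":1}
{"rot":[0.0,0.0,0.0],"slide":[0.0,0.0,-3.04],"fingers":1}
{"rot":[0.0,0.0,0.0],"slide":[0.0,0.0,-4.55],"fingers":1}
{"rot":[0.0,0.0,0.0],"slide":[0.0,0.0,-6.07],"fingers":1}
{"rot":[0.0,0.0,0.0],"slide":[-0.61,2.25,-6.07],"fingers":1}
{"rot":[0.0,0.0,0.0],"slide":[-1.22,4.5,-6.07],"fingers":1}
{"rot":[0.0,0.0,0.0],"slide":[-1.84,6.75,-6.07],"fingers":1}
{"rot":[0.0,0.0,0.0],"slide":[-2.45,9.0,-6.07],"fingers":1}

{"rot":[0.0,0.0,0.0],"slide":[-0.61,2.25,0.0],"fingers":1}
{"rot":[0.0,0.0,0.0],"slide":[-1.22,4.5,0.0],"fingers":1}
{"rot":[0.0,0.0,0.0],"slide":[-1.83,6.75,0.0],"fingers":1}
{"rot":[0.0,0.0,0.0],"slide":[-2.44,9.0,0.0],"fingers":1}
{"rot":[0.0,0.0,0.0],"slide":[-2.44,9.0,2.2],"fingers":1}
{"rot":[0.0,0.0,0.0],"slide":[-2.44,9.0,4.4],"fingers":1}
{"rot":[0.0,0.0,0.0],"slide":[-2.44,9.0,6.6],"fingers":1}
{"rot":[0.0,0.0,0.0],"slide":[-2.44,9.0,8.8],"fingers":1}

{"rot":[0.0,0.0,0.0],"slide":[0.0,0.0,2.2],"fingers":1}
{"rot":[0.0,0.0,0.0],"slide":[0.0,0.0,2.66],"fingers":1}
{"rot":[0.0,0.0,0.0],"slide":[0.0,0.0,3.13],"fingers":1}
{"rot":[0.0,0.0,0.0],"slide":[0.0,0.0,3.6],"fingers":1}
{"rot":[0.0,0.0,0.0],"slide":[0.0,0.0,3.6],"fingers":1}
{"rot":[0.0,0.0,0.0],"slide":[0.0,0.0,3.6],"fingers":1}
{"rot":[0.0,0.0,0.0],"slide":[0.0,0.0,3.6],"fingers":1}
{"rot":[0.0,0.0,0.0],"slide":[0.0,0.0,3.6],"fingers":1}
```

Call:
play_rows(
  targets=[
    {"rot":[0,0,0],"slide":[0,0,-1],"fingers":1},
    {"rot":[0,0,0],"slide":[0,0,-2.5],"fingers":1},
    {"rot":[0,0,0],"slide":[0,0,-4.5],"fingers":1},
    {"rot":[0,0,0],"slide":[0,0,-6],"fingers":1},
    {"rot":[0,0,0],"slide":[-0.6,2.2,-6],"fingers":1},
    {"rot":[0,0,0],"slide":[-1.2,4.5,-6],"fingers":1},
    {"rot":[0,0,0],"slide":[-1.85,6.75,-6],"fingers":1},
    {"rot":[0,0,0],"slide":[-2.45,9,-6],"fingers":1},
  ],
)

```text
time: 5.2
eef_pos: [0.542, 0.1088, 0.1895]
ee_rot: [-0.098, -3.14, -0.0]
ft_force: [1.4, -0.1, -5.5]
width: 0.301
grasp_force: 59.4
```

Call:
play_rows(
  targets=[
    {"rot":[0,0,0],"slide":[-0.6,2.25,0],"fingers":1},
    {"rot":[0,0,0],"slide":[-1.2,4.5,0],"fingers":1},
    {"rot":[0,0,0],"slide":[-1.85,6.75,0],"fingers":1},
    {"rot":[0,0,0],"slide":[-2.45,9,0],"fingers":1},
    {"rot":[0,0,0],"slide":[-2.45,9,2],"fingers":1},
    {"rot":[0,0,0],"slide":[-2.45,9,4.5],"fingers":1},
    {"rot":[0,0,0],"slide":[-2.45,9,7],"fingers":1},
    {"rot":[0,0,0],"slide":[-2.45,9,9],"fingers":1},
  ],
)

```text
time: 6.2
eef_pos: [0.5719, 0.1966, 0.0981]
ee_rot: [-0.098, -3.139, 0.0]
ft_force: [0.6, 0.1, -4.8]
width: 0.3
grasp_force: 59.4
```

Call:
play_rows(
  targets=[
    {"rot":[0,0,0],"slide":[0,0,1.2],"fingers":1},
    {"rot":[0,0,0],"slide":[0,0,2.2],"fingers":1},
    {"rot":[0,0,0],"slide":[0,0,2.8],"fingers":1},
    {"rot":[0,0,0],"slide":[0,0,3.1],"fingers":1},
    {"rot":[0,0,0],"slide":[0,0,3.3],"fingers":1},
    {"rot":[0,0,0],"slide":[0,0,3.35],"fingers":1},
    {"rot":[0,0,0],"slide":[0,0,3.4],"fingers":1},
    {"rot":[0,0,0],"slide":[0,0,3.4],"fingers":1},
  ],
)

```text
time: 7.2
eef_pos: [0.5724, 0.1958, 0.0668]
ee_rot: [0.099, 3.139, 0.001]
ft_force: [-3.8, -1.9, 8.4]
width: 0.302
grasp_force: 60.8
```

Call:
play_rows(
  targets=[
    {"rot":[0,0,0],"slide":[0,0,0],"fingers":1},
    {"rot":[0,0,0],"slide":[0,0,0],"fingers":3.5},
    {"rot":[0,0,0],"slide":[0,0,0],"fingers":5},
    {"rot":[0,0,0],"slide":[0,0,0],"fingers":7},
    {"rot":[0,0,0],"slide":[0,0,0],"fingers":7},
    {"rot":[0,0,0],"slide":[0,0,-2],"fingers":7},
    {"rot":[0,0,0],"slide":[0,0,-6],"fingers":7},
    {"rot":[0,0,0],"slide":[0,0,-11],"fingers":8.5},
  ],
)

```text
time: 8.2
eef_pos: [0.5714, 0.1956, 0.177]
ee_rot: [-0.099, -3.139, 0.001]
ft_force: [0.9, 0.3, 0.1]
width: 0.991
grasp_force: 0.0
```

```bash
cat >> h.py <<'E'
def look(tag,view=True):
    im,d,c=cam('top'); W=points(d,c); cv2.imwrite(f'pics/top_{tag}.png',im); np.savez('last.npz',im=im,W=W)
    for t in trays(im,W): print(t)
    z=W[...,2]; k=(z>.035)&(z<.08)&(np.hypot(W[...,0]-.572,W[...,1]-.196)<.1)&(cv2.cvtColor(im,cv2.COLOR_BGR2HSV)[...,0]<30)
    P=W[k]
    if len(P)>20: print('weight',cv2.minEnclosingCircle((P[:,:2]*1000).astype(np.float32)),P[:,2].max())
    return im,W
E
python3 - <<'E'
from h import *
look('1')
plan([(.52,.27,.2,78.8,8.5,4),(.4053,.3444,.15,78.8,8.5,6),(.4053,.3444,.045,78.8,8.5,5),(.4053,.3444,.037,78.8,8.5,2),(.4053,.3444,.037,78.8,8.5,2)])
E
```

```text
('blue', 0.5937, -0.1937, np.float64(-171.6), 149, 63, 107, 0.0492)
('blue', 0.5921, -0.3348, np.float64(12.4), 149, 65, 108, 0.0485)
('blue', 0.4142, 0.1875, np.float64(172.7), 148, 61, 50, 0.0491)
('blue', 0.3958, -0.1799, np.float64(-4.7), 148, 62, 105, 0.049)
('red', 0.3896, 0.377, np.float64(2.1), 110, 24, 0, 0.0494)
weight ((567.6043090820312, 194.43978881835938), 26.230846405029297) 0.07599103375678062
start [0.5749 0.1963 0.1846] 86.4 tilt 0.54
{"rot":[0.005,0.008,0.033],"slide":[1.48,1.75,-0.39],"fingers":8.5}
{"rot":[0.005,0.008,0.066],"slide":[2.97,3.5,-0.78],"fingers":8.5}
{"rot":[0.005,0.008,0.099],"slide":[4.45,5.26,-1.17],"fingers":8.5}
{"rot":[0.005,0.008,0.132],"slide":[5.94,7.01,-1.56],"fingers":8.5}
{"rot":[0.005,0.008,0.132],"slide":[7.93,8.12,-0.74],"fingers":8.5}
{"rot":[0.005,0.008,0.132],"slide":[9.93,9.23,0.09],"fingers":8.5}
{"rot":[0.005,0.008,0.132],"slide":[11.92,10.34,0.91],"fingers":8.5}
{"rot":[0.005,0.008,0.132],"slide":[13.91,11.46,1.73],"fingers":8.5}

{"rot":[0.0,0.0,0.0],"slide":[2.12,0.84,0.83],"fingers":8.5}
{"rot":[0.0,0.0,0.0],"slide":[4.24,1.
[... 157 characters left out ...]
,0.0,0.0],"slide":[4.23,1.69,7.97],"fingers":8.5}
{"rot":[0.0,0.0,0.0],"slide":[4.23,1.69,10.07],"fingers":8.5}
{"rot":[0.0,0.0,0.0],"slide":[4.23,1.69,12.17],"fingers":8.5}
{"rot":[0.0,0.0,0.0],"slide":[4.23,1.69,12.57],"fingers":8.5}

{"rot":[0.0,0.0,0.0],"slide":[0.0,0.0,0.4],"fingers":8.5}
{"rot":[0.0,0.0,0.0],"slide":[0.0,0.0,0.4],"fingers":8.5}
{"rot":[0.0,0.0,0.0],"slide":[0.0,0.0,0.4],"fingers":8.5}
{"rot":[0.0,0.0,0.0],"slide":[0.0,0.0,0.4],"fingers":8.5}
{"rot":[0.0,0.0,0.0],"slide":[0.0,0.0,0.4],"fingers":8.5}
{"rot":[0.0,0.0,0.0],"slide":[0.0,0.0,0.4],"fingers":8.5}
{"rot":[0.0,0.0,0.0],"slide":[0.0,0.0,0.4],"fingers":8.5}
{"rot":[0.0,0.0,0.0],"slide":[0.0,0.0,0.4],"fingers":8.5}
```

Run:
```python
from h import *
plan([(.52,.27,.2,78.8,8.5,4),(.4053,.3444,.15,78.8,8.5,6),(.4053,.3444,.1,78.8,8.5,6)],start=(np.array([.572,.1957,.1755]),down(86.4)))
```

```text
start [0.572  0.1957 0.1755] 86.4 tilt 0.0
{"rot":[0.0,0.0,0.033],"slide":[1.41,1.77,-0.61],"fingers":8.5}
{"rot":[0.0,0.0,0.066],"slide":[2.83,3.54,-1.23],"fingers":8.5}
{"rot":[0.0,0.0,0.099],"slide":[4.24,5.32,-1.84],"fingers":8.5}
{"rot":[0.0,0.0,0.133],"slide":[5.66,7.09,-2.45],"fingers":8.5}
{"rot":[0.0,0.0,0.133],"slide":[7.64,8.21,-1.62],"fingers":8.5}
{"rot":[0.0,0.0,0.133],"slide":[9.63,9.32,-0.78],"fingers":8.5}
{"rot":[0.0,0.0,0.133],"slide":[11.61,10.44,0.05],"fingers":8.5}
{"rot":[0.0,0.0,0.133],"slide":[13.6,11.56,0.88],"fingers":8.5}

{"rot":[0.0,0.0,0.0],"slide":[2.12,0.84,0.84],"fingers":8.5}
{"rot":[0.0,0.0,0.0],"slide":[4.23,1.69,1.67],"fingers":8.5}
{"rot":[0.0,0.0,0.0],"slide":[4.23,1.69,2.5],"fingers":8.5}
{"rot":[0.0,0.0,0.0],"slide":[4.23,1.69,3.34],"fingers":8.5}
{"rot":[0.0,0.0,0.0],"slide":[4.23,1.69,4.17],"fingers":8.5}
{"rot":[0.0,0.0,0.0],"slide":[4.23,1.69,5.0],"fingers":8.5}
{"rot":[0.0,0.0,0.0],"slide":[4.23,1.69,5.84],"fingers":8.5}
{"rot":[0.0,0.0,0.0],"slide":[4.23,1.69,6.67],"fingers":8.5}
```

Call:
play_rows(
  targets=[
    {"rot":[0,0,0.033],"slide":[1.4,1.8,-0.6],"fingers":8.5},
    {"rot":[0,0,0.066],"slide":[2.8,3.55,-1.2],"fingers":8.5},
    {"rot":[0,0,0.1],"slide":[4.25,5.3,-1.85],"fingers":8.5},
    {"rot":[0,0,0.133],"slide":[5.65,7.1,-2.45],"fingers":8.5},
    {"rot":[0,0,0.133],"slide":[8.5,8.7,-1.6],"fingers":8.5},
    {"rot":[0,0,0.133],"slide":[11.5,10.4,-0.8],"fingers":8.5},
    {"rot":[0,0,0.133],"slide":[14.5,12.1,0],"fingers":8.5},
    {"rot":[0,0,0.133],"slide":[17.55,13.8,0.9],"fingers":8.5},
  ],
)

```text
time: 9.25
eef_pos: [0.4048, 0.3453, 0.1674]
ee_rot: [0.307, 3.125, 0.003]
ft_force: [-0.6, 0.4, -0.1]
width: 0.995
grasp_force: 0.0
```

Call:
play_rows(
  targets=[
    {"rot":[0,0,0],"slide":[0,0,1],"fingers":8.5},
    {"rot":[0,0,0],"slide":[0,0,3],"fingers":8.5},
    {"rot":[0,0,0],"slide":[0,0,6],"fingers":8.5},
    {"rot":[0,0,0],"slide":[0,0,9],"fingers":8.5},
    {"rot":[0,0,0],"slide":[0,0,11.5],"fingers":8.5},
    {"rot":[0,0,0],"slide":[0,0,12.6],"fingers":8.5},
    {"rot":[0,0,0],"slide":[0,0,12.95],"fingers":8.5},
    {"rot":[0,0,0],"slide":[0,0,12.95],"fingers":8.5},
  ],
)

```text
time: 10.25
eef_pos: [0.4059, 0.3447, 0.0374]
ee_rot: [0.307, 3.126, 0.001]
ft_force: [-0.8, 0.6, 0.9]
width: 0.994
grasp_force: 0.0
```

Call:
play_rows(
  targets=[
    {"rot":[0,0,0],"slide":[0,0,0],"fingers":5},
    {"rot":[0,0,0],"slide":[0,0,0],"fingers":5},
    {"rot":[0,0,0],"slide":[0,0,0],"fingers":5},
    {"rot":[0,0,0],"slide":[0,0,0],"fingers":5},
    {"rot":[0,0,0],"slide":[0,0,0],"fingers":5},
    {"rot":[0,0,0],"slide":[0,0,0],"fingers":5},
    {"rot":[0,0,0],"slide":[0,0,0],"fingers":5},
    {"rot":[0,0,0],"slide":[0,0,0],"fingers":5},
  ],
  newtons=40,
)

```text
time: 11.25
eef_pos: [0.4057, 0.345, 0.0378]
ee_rot: [0.307, 3.126, 0.002]
ft_force: [-1.0, -1.8, 6.0]
width: 0.716
grasp_force: 43.1
```

Run:
```python
from h import *
s,p,Rm=pose(); print(s['time'],s['eef_pos'],s['width'],s['grasp_force'],s['ft_force'],s['joints'])
x,y,z=p
plan([(x,y,.17,78.8,5,5),(.47,.2,.21,82,5,5),(.5323,.0255,.19,86.35,5,6),(.5323,.0255,.13,86.35,5,5),(.5323,.0255,.112,86.35,5,6),(.5323,.0255,.112,86.35,5,5)])
```

```text
11.25 [0.4057102  0.34495357 0.03778631] 0.7159544447053852 43.098013401031494 [-1.01957294 -1.83713396  5.9924419 ] [-0.9967057   0.55018278  0.26140669  2.01503791 -0.24055884  0.603812
  0.80186666]
start [0.4057 0.345  0.0378] 78.8 tilt 0.08
{"rot":[0.001,0.001,0.0],"slide":[0.0,0.0,-2.64],"fingers":5}
{"rot":[0.001,0.001,0.0],"slide":[0.0,0.01,-5.29],"fingers":5}
{"rot":[0.001,0.001,0.0],"slide":[-0.01,0.01,-7.93],"fingers":5}
{"rot":[0.001,0.001,0.0],"slide":[-0.01,0.01,-10.58],"fingers":5}
{"rot":[0.001,0.001,0.0],"slide":[-0.01,0.02,-13.22],"fingers":5}
{"rot":[0.001,0.001,-0.011],"slide":[-1.83,-2.58,-14.02],"fingers":5}
{"rot":[0.001,0.001,-0.022],"slide":[-3.66,-5.17,-14.83],"fingers":5}
{"rot":[0.001,0.001,-0.034],"slide":[-5.48,-7.76,-15.63],"fingers":5}

{"rot":[0.0,0.0,-0.011],"slide":[-1.74,-2.66,-0.8],"fingers":5}
{"rot":[0.0,0.0,-0.022],"slide":[-3.47,-5.31,-1.6],"fingers":5}
{"rot":[0.0,0.0,-0.035],"slide":[-4.97,-8.02,-1.27],"fingers":5}
{"rot":[0.0,0.0,-0.047],"slide":[-6.46,-10.72,-0.94],"fingers":5}
{"rot":[0.0,0.0,-0.06],"slide":[-7.95,-13.42,-0.6],"fingers":5
[... 399 characters left out ...]
0.0,0.0,4.8],"fingers":5}
{"rot":[0.0,0.0,0.0],"slide":[0.0,0.0,6.0],"fingers":5}
{"rot":[0.0,0.0,0.0],"slide":[0.0,0.0,6.3],"fingers":5}
{"rot":[0.0,0.0,0.0],"slide":[0.0,0.0,6.6],"fingers":5}
{"rot":[0.0,0.0,0.0],"slide":[0.0,-0.01,6.9],"fingers":5}

{"rot":[0.0,0.0,0.0],"slide":[0.0,0.0,0.3],"fingers":5}
{"rot":[0.0,0.0,0.0],"slide":[0.0,0.0,0.6],"fingers":5}
{"rot":[0.0,0.0,0.0],"slide":[0.0,0.0,0.9],"fingers":5}
{"rot":[0.0,0.0,0.0],"slide":[0.0,0.0,0.9],"fingers":5}
{"rot":[0.0,0.0,0.0],"slide":[0.0,0.0,0.9],"fingers":5}
{"rot":[0.0,0.0,0.0],"slide":[0.0,0.0,0.9],"fingers":5}
{"rot":[0.0,0.0,0.0],"slide":[0.0,0.0,0.9],"fingers":5}
{"rot":[0.0,0.0,0.0],"slide":[0.0,0.0,0.9],"fingers":5}
```

Call:
play_rows(
  targets=[
    {"rot":[0,0,0],"slide":[0,0,-1.5],"fingers":5},
    {"rot":[0,0,0],"slide":[0,0,-4],"fingers":5},
    {"rot":[0,0,0],"slide":[0,0,-7],"fingers":5},
    {"rot":[0,0,0],"slide":[0,0,-10.5],"fingers":5},
    {"rot":[0,0,0],"slide":[0,0,-13.2],"fingers":5},
    {"rot":[0,0,-0.011],"slide":[-1.8,-2.6,-14],"fingers":5},
    {"rot":[0,0,-0.022],"slide":[-3.65,-5.2,-14.8],"fingers":5},
    {"rot":[0,0,-0.034],"slide":[-5.5,-7.75,-15.6],"fingers":5},
  ],
)

```text
time: 12.25
eef_pos: [0.4442, 0.2568, 0.1939]
ee_rot: [0.253, 3.131, 0.001]
ft_force: [0.2, 0.1, -2.3]
width: 0.717
grasp_force: 45.6
```

Call:
play_rows(
  targets=[
    {"rot":[0,0,-0.011],"slide":[-1.75,-2.65,-0.8],"fingers":5},
    {"rot":[0,0,-0.022],"slide":[-3.45,-5.3,-1.6],"fingers":5},
    {"rot":[0,0,-0.035],"slide":[-5,-8,-1.3],"fingers":5},
    {"rot":[0,0,-0.047],"slide":[-6.45,-10.7,-0.9],"fingers":5},
    {"rot":[0,0,-0.06],"slide":[-7.95,-13.4,-0.6],"fingers":5},
    {"rot":[0,0,-0.08],"slide":[-9.9,-17,-0.3],"fingers":5},
    {"rot":[0,0,-0.093],"slide":[-11.6,-20,0],"fingers":5},
    {"rot":[0,0,-0.098],"slide":[-12.45,-21.55,0.4],"fingers":5},
  ],
)

```text
time: 13.25
eef_pos: [0.5325, 0.0228, 0.1896]
ee_rot: [0.104, 3.139, -0.0]
ft_force: [-0.4, 1.8, -2.3]
width: 0.718
grasp_force: 45.6
```

Call:
play_rows(
  targets=[
    {"rot":[0,0,0],"slide":[0,0,0],"fingers":5},
    {"rot":[0,0,0],"slide":[0,0,1],"fingers":5},
    {"rot":[0,0,0],"slide":[0,0,2.5],"fingers":5},
    {"rot":[0,0,0],"slide":[0,0,4],"fingers":5},
    {"rot":[0,0,0],"slide":[0,0,5],"fingers":5},
    {"rot":[0,0,0],"slide":[0,0,5.5],"fingers":5},
    {"rot":[0,0,0],"slide":[0,0,5.5],"fingers":5},
    {"rot":[0,0,0],"slide":[0,0,5.5],"fingers":5},
  ],
)

```text
time: 14.25
eef_pos: [0.5327, 0.0251, 0.1342]
ee_rot: [0.1, 3.139, 0.0]
ft_force: [0.2, 0.8, -2.9]
width: 0.714
grasp_force: 45.6
```

Run:
```python
from h import *
s,p,Rm=pose(); print(s['time'],p,s['width'],s['grasp_force'],s['ft_force'])
im,W=look('2')
z=W[...,2]
for t in trays(im,W,.12,.15): print('held',t)
```

```text
14.25 [0.53269059 0.02506409 0.1341548 ] 0.7139456721009465 45.56345880031586 [ 0.22541528  0.83436283 -2.89681791]
('blue', 0.5939, -0.1939, np.float64(-171.9), 150, 62, 108, 0.0485)
('blue', 0.592, -0.3351, np.float64(12.2), 149, 64, 108, 0.049)
('blue', 0.5781, 0.3417, np.float64(2.3), 150, 63, 99, 0.0494)
('blue', 0.4411, 0.1998, np.float64(172.2), 149, 63, 116, 0.0497)
('blue', 0.3958, -0.1797, np.float64(-4.9), 148, 62, 107, 0.0497)
weight ((556.4520874023438, 202.77978515625), 45.06402587890625) 0.07952393279235782
```

Call:
play_rows(
  targets=[
    {"rot":[0,0,0],"slide":[0,0,0.4],"fingers":5},
    {"rot":[0,0,0],"slide":[0,0,0.8],"fingers":5},
    {"rot":[0,0,0],"slide":[0,0,1.2],"fingers":5},
    {"rot":[0,0,0],"slide":[0,0,1.5],"fingers":5},
    {"rot":[0,0,0],"slide":[0,0,1.8],"fingers":5},
    {"rot":[0,0,0],"slide":[0,0,2.1],"fingers":5},
    {"rot":[0,0,0],"slide":[0,0,2.2],"fingers":5},
    {"rot":[0,0,0],"slide":[0,0,2.2],"fingers":5},
  ],
)

```text
time: 15.3
eef_pos: [0.5323, 0.0252, 0.1118]
ee_rot: [-0.1, -3.14, -0.0]
ft_force: [-1.7, 0.0, 0.3]
width: 0.719
grasp_force: 45.9
```

Call:
play_rows(
  targets=[
    {"rot":[0,0,0],"slide":[0,0,0],"fingers":5.5},
    {"rot":[0,0,0],"slide":[0,0,0],"fingers":6.5},
    {"rot":[0,0,0],"slide":[0,0,0],"fingers":7.5},
    {"rot":[0,0,0],"slide":[0,0,0],"fingers":8.5},
    {"rot":[0,0,0],"slide":[0,0,0],"fingers":8.5},
    {"rot":[0,0,0],"slide":[0,0,-2],"fingers":8.5},
    {"rot":[0,0,0],"slide":[0,0,-6],"fingers":8.5},
    {"rot":[0,0,0],"slide":[0,0,-10],"fingers":8.5},
  ],
)

```text
time: 16.3
eef_pos: [0.5321, 0.025, 0.2127]
ee_rot: [-0.1, -3.139, 0.001]
ft_force: [0.6, 0.8, -0.2]
width: 0.996
grasp_force: 0.0
```

Run:
```python
from h import *
s,p,Rm=pose(); print(s['time'],p,s['width'],s['grasp_force'],s['ft_force'])
im,d,c=cam('wrist'); cv2.imwrite('pics/w2.png',im); W=points(d,c)
for t in trays(im,W,.108,.130): print(t)
im,d,c=cam('side'); cv2.imwrite('pics/s2.png',im[150:270,180:400])
```

```text
16.3 [0.5321423  0.02498834 0.21273497] 0.9962588237533349 0.0 [ 0.64433199  0.79579972 -0.17332626]
('red', 0.5336, 0.025, np.float64(-3.2), 150, 61, 1077, 0.121)
```

```bash
cat >> h.py <<'E'
def pick(start,psi0,x,y,psi,ztr):
    """travel at height ztr, then down, close, lift to ztr"""
    n=max(4,int(np.ceil(np.hypot(x-start[0],y-start[1])/.032)), int(abs(psi-psi0)/7)+1)
    n=n+(-n)%8 if n%8>4 or n%8==0 else n
    plan([(x,y,ztr,psi,8.5,n)]+([(x,y,ztr,psi,8.5,(-n)%8)] if n%8 else []),start=(np.array(start),down(psi0)))
E
python3 - <<'E'
from h import *
S=(np.array([.5323,.0253,.212]),down(86.4))
plan([(.441,.1998,.18,82.2,8.5,7),(.441,.1998,.18,82.2,8.5,1)],start=S)
print('PLACE')
plan([(.441,.1998,.25,82.2,5,8),(.5333,.0252,.22,86.5,5,8)],start=(np.array([.441,.1998,.037]),down(82.2)))
E
```

```text
start [0.5323 0.0253 0.212 ] 86.4 tilt 0.0
{"rot":[0.0,0.0,0.01],"slide":[1.46,2.41,0.46],"fingers":8.5}
{"rot":[0.0,0.0,0.021],"slide":[2.92,4.81,0.91],"fingers":8.5}
{"rot":[0.0,0.0,0.031],"slide":[4.37,7.22,1.37],"fingers":8.5}
{"rot":[0.0,0.0,0.042],"slide":[5.83,9.62,1.83],"fingers":8.5}
{"rot":[0.0,0.0,0.052],"slide":[7.29,12.03,2.29],"fingers":8.5}
{"rot":[0.0,0.0,0.063],"slide":[8.75,14.44,2.74],"fingers":8.5}
{"rot":[0.0,0.0,0.073],"slide":[10.21,16.84,3.2],"fingers":8.5}
{"rot":[0.0,0.0,0.073],"slide":[10.21,16.84,3.2],"fingers":8.5}

PLACE
start [0.441  0.1998 0.037 ] 82.2 tilt 0.0
{"rot":[0.0,0.0,0.0],"slide":[0.0,0.0,-2.66],"fingers":5}
{"rot":[0.0,0.0,0.0],"slide":[0.0,0.0,-5.32],"fingers":5}
{"rot":[0.0,0.0,0.0],"slide":[0.0,0.0,-7.99],"fingers":5}
{"rot":[0.0,0.0,0.0],"slide":[0.0,0.0,-10.65],"fingers":5}
{"rot":[0.0,0.0,0.0],"slide":[0.0,0.0,-13.31],"fingers":5}
{"rot":[0.0,0.0,0.0],"slide":[0.0,0.0,-15.98],"fingers":5}
{"rot":[0.0,0.0,0.0],"slide":[0.0,0.0,-18.64],"fingers":5}
{"rot":[0.0,0.0,0.0],"slide":[0.0,0.0,-21.3],"fingers":5}

{"rot":[0.0,0.0,-0.009],"slide":[-1.44,-2.01,0.38],"fingers":5}
{"rot":[0.0,0.0,-0.019],"slide":[-2.88,-4.01,0.75],"fingers":5}
{"rot":[0.0,0.0,-0.028],"slide":[-4.32,-6.02,1.13],"fingers":5}
{"rot":[0.0,0.0,-0.038],"slide":[-5.76,-8.02,1.5],"fingers":5}
{"rot":[0.0,0.0,-0.047],"slide":[-7.2,-10.03,1.87],"fingers":5}
{"rot":[0.0,0.0,-0.056],"slide":[-8.64,-12.03,2.25],"fingers":5}
{"rot":[0.0,0.0,-0.066],"slide":[-10.07,-14.04,2.62],"fingers":5}
{"rot":[0.0,0.0,-0.075],"slide":[-11.51,-16.05,3.0],"fingers":5}
```

Call:
play_rows(
  targets=[
    {"rot":[0,0,0.01],"slide":[0.8,1.3,0],"fingers":8.5},
    {"rot":[0,0,0.02],"slide":[2.2,3.7,0.5],"fingers":8.5},
    {"rot":[0,0,0.03],"slide":[4.2,7,1],"fingers":8.5},
    {"rot":[0,0,0.042],"slide":[6.2,10.3,1.8],"fingers":8.5},
    {"rot":[0,0,0.06],"slide":[8.2,13.5,2.5],"fingers":8.5},
    {"rot":[0,0,0.073],"slide":[9.6,15.8,3],"fingers":8.5},
    {"rot":[0,0,0.073],"slide":[10.2,16.85,3.2],"fingers":8.5},
    {"rot":[0,0,0.073],"slide":[10.2,16.85,3.2],"fingers":8.5},
  ],
)

```text
time: 17.4
eef_pos: [0.4412, 0.1999, 0.1795]
ee_rot: [-0.212, -3.134, 0.001]
ft_force: [-0.3, -0.3, -0.8]
width: 0.996
grasp_force: 0.0
```

Call:
play_rows(
  targets=[
    {"rot":[0,0,0],"slide":[0,0,1.5],"fingers":8.5},
    {"rot":[0,0,0],"slide":[0,0,4],"fingers":8.5},
    {"rot":[0,0,0],"slide":[0,0,7],"fingers":8.5},
    {"rot":[0,0,0],"slide":[0,0,10.5],"fingers":8.5},
    {"rot":[0,0,0],"slide":[0,0,13],"fingers":8.5},
    {"rot":[0,0,0],"slide":[0,0,14],"fingers":8.5},
    {"rot":[0,0,0],"slide":[0,0,14.3],"fingers":8.5},
    {"rot":[0,0,0],"slide":[0,0,14.3],"fingers":8.5},
  ],
)

```text
time: 18.4
eef_pos: [0.4418, 0.1997, 0.0372]
ee_rot: [0.215, 3.133, 0.001]
ft_force: [0.6, 0.1, 0.2]
width: 0.996
grasp_force: 0.0
```

Call:
play_rows(
  targets=[
    {"rot":[0,0,0],"slide":[0,0,0],"fingers":5},
    {"rot":[0,0,0],"slide":[0,0,0],"fingers":5},
    {"rot":[0,0,0],"slide":[0,0,0],"fingers":5},
    {"rot":[0,0,0],"slide":[0,0,0],"fingers":5},
    {"rot":[0,0,0],"slide":[0,0,0],"fingers":5},
    {"rot":[0,0,0],"slide":[0,0,0],"fingers":5},
    {"rot":[0,0,0],"slide":[0,0,0],"fingers":5},
    {"rot":[0,0,0],"slide":[0,0,0],"fingers":5},
  ],
)

```text
time: 19.4
eef_pos: [0.4418, 0.2001, 0.0378]
ee_rot: [0.215, 3.133, 0.002]
ft_force: [-0.9, -0.7, 5.4]
width: 0.717
grasp_force: 42.8
```

Call:
play_rows(
  targets=[
    {"rot":[0,0,0],"slide":[0,0,-1],"fingers":5},
    {"rot":[0,0,0],"slide":[0,0,-3],"fingers":5},
    {"rot":[0,0,0],"slide":[0,0,-6.5],"fingers":5},
    {"rot":[0,0,0],"slide":[0,0,-11],"fingers":5},
    {"rot":[0,0,0],"slide":[0,0,-15.5],"fingers":5},
    {"rot":[0,0,0],"slide":[0,0,-19],"fingers":5},
    {"rot":[0,0,0],"slide":[0,0,-21],"fingers":5},
    {"rot":[0,0,0],"slide":[0,0,-21.3],"fingers":5},
  ],
)

```text
time: 20.4
eef_pos: [0.4417, 0.2, 0.2515]
ee_rot: [0.214, 3.132, 0.004]
ft_force: [-0.4, -0.6, -2.7]
width: 0.718
grasp_force: 44.9
```

Call:
play_rows(
  targets=[
    {"rot":[0,0,-0.008],"slide":[-1,-1.4,0.2],"fingers":5},
    {"rot":[0,0,-0.019],"slide":[-2.8,-3.9,0.7],"fingers":5},
    {"rot":[0,0,-0.03],"slide":[-5,-7,1.2],"fingers":5},
    {"rot":[0,0,-0.045],"slide":[-7.4,-10.3,1.9],"fingers":5},
    {"rot":[0,0,-0.06],"slide":[-9.6,-13.4,2.5],"fingers":5},
    {"rot":[0,0,-0.07],"slide":[-11,-15.3,2.9],"fingers":5},
    {"rot":[0,0,-0.075],"slide":[-11.5,-16.05,3],"fingers":5},
    {"rot":[0,0,-0.075],"slide":[-11.5,-16.05,3],"fingers":5},
  ],
)

```text
time: 21.4
eef_pos: [0.5329, 0.0251, 0.2192]
ee_rot: [-0.098, -3.139, 0.0]
ft_force: [0.2, 0.2, -2.0]
width: 0.721
grasp_force: 44.8
```

Call:
play_rows(
  targets=[
    {"rot":[0,0,0],"slide":[0,0,0.5],"fingers":5},
    {"rot":[0,0,0],"slide":[0,0,1.5],"fingers":5},
    {"rot":[0,0,0],"slide":[0,0,2.8],"fingers":5},
    {"rot":[0,0,0],"slide":[0,0,4],"fingers":5},
    {"rot":[0,0,0],"slide":[0,0,4.8],"fingers":5},
    {"rot":[0,0,0],"slide":[0,0,5],"fingers":5},
    {"rot":[0,0,0],"slide":[0,0,5],"fingers":5},
    {"rot":[0,0,0],"slide":[0,0,5],"fingers":5},
  ],
)

```text
time: 22.4
eef_pos: [0.5336, 0.025, 0.1702]
ee_rot: [0.097, 3.139, 0.0]
ft_force: [0.2, -1.1, -2.3]
width: 0.719
grasp_force: 44.8
```

Run:
```python
from h import *
s,p,Rm=pose(); print(s['time'],p,s['width'],s['grasp_force'],s['ft_force'])
im,d,c=cam('wrist'); cv2.imwrite('pics/w3.png',im); W=points(d,c)
for a in ((.1,.13),(.165,.195)):
  for t in trays(im,W,*a): print(a,t)
print('top'); look('3')
```

```text
22.4 [0.53362961 0.0250474  0.17015945] 0.7192254680150071 44.8456335067749 [ 0.18772503 -1.08180537 -2.33515983]
(0.1, 0.13) ('red', 0.4782, 0.0283, np.float64(86.6), 61, 39, 6280, 0.1213)
(0.1, 0.13) ('red', 0.5768, -0.0031, np.float64(168.6), 22, 11, 0, 0.1207)
(0.1, 0.13) ('red', 0.5808, 0.0479, np.float64(3.0), 20, 12, 0, 0.1204)
(0.165, 0.195) ('blue', 0.5218, 0.0247, np.float64(176.3), 124, 64, 6280, 0.1783)
(0.165, 0.195) ('red', 0.4668, 0.0294, np.float64(86.2), 57, 14, 6280, 0.1785)
top
('blue', 0.5938, -0.1938, np.float64(-171.7), 149, 62, 108, 0.0488)
('blue', 0.5919, -0.3346, np.float64(12.3), 149, 64, 108, 0.0488)
('blue', 0.5785, 0.3417, np.float64(2.4), 150, 63, 97, 0.0492)
('blue', 0.396, -0.1799, np.float64(-4.7), 149, 62, 107, 0.0491)
weight ((572.17236328125, 195.31336975097656), 27.633169174194336) 0.07888984523460028
```

Call:
play_rows(
  targets=[
    {"rot":[0,0,0],"slide":[0,0,0.4],"fingers":5},
    {"rot":[0,0,0],"slide":[0,0,0.8],"fingers":5},
    {"rot":[0,0,0],"slide":[0,0,1.2],"fingers":5},
    {"rot":[0,0,0],"slide":[0,0,1.6],"fingers":5},
    {"rot":[0,0,0],"slide":[0,0,2],"fingers":5},
    {"rot":[0,0,0],"slide":[0,0,2.3],"fingers":5},
    {"rot":[0,0,0],"slide":[0,0,2.5],"fingers":5},
    {"rot":[0,0,0],"slide":[0,0,2.5],"fingers":5},
  ],
)

```text
time: 23.5
eef_pos: [0.5333, 0.0251, 0.1447]
ee_rot: [-0.097, -3.14, -0.0]
ft_force: [-2.1, 0.8, 1.3]
width: 0.717
grasp_force: 45.1
```

Call:
play_rows(
  targets=[
    {"rot":[0,0,0],"slide":[0,0,0],"fingers":5.5},
    {"rot":[0,0,0],"slide":[0,0,0],"fingers":6.5},
    {"rot":[0,0,0],"slide":[0,0,0],"fingers":7.5},
    {"rot":[0,0,0],"slide":[0,0,0],"fingers":8.5},
    {"rot":[0,0,0],"slide":[0,0,0],"fingers":8.5},
    {"rot":[0,0,0],"slide":[0,0,-2],"fingers":8.5},
    {"rot":[0,0,0],"slide":[0,0,-6],"fingers":8.5},
    {"rot":[0,0,0],"slide":[0,0,-10.5],"fingers":8.5},
  ],
)

```text
time: 24.5
eef_pos: [0.5329, 0.025, 0.2505]
ee_rot: [-0.097, -3.139, 0.001]
ft_force: [0.9, -0.0, -0.2]
width: 0.996
grasp_force: 0.0
```

Run:
```python
from h import *
s,p,Rm=pose(); print(s['time'],p,s['width'],s['grasp_force'],s['ft_force'])
im,d,c=cam('wrist'); cv2.imwrite('pics/w4.png',im); W=points(d,c)
for t in trays(im,W,.14,.165): print(t)
print('top'); look('4')
im,d,c=cam('side'); cv2.imwrite('pics/s4.png',cv2.resize(im[150:270,200:360],None,fx=4,fy=4))
S=(np.array([.5335,.0252,.25]),down(86.5))
plan([(.396,-.1799,.25,85.3,8.5,8)],start=S)
print('PLACE')
plan([(.396,-.18,.25,85.3,5,8),(.5333,.0252,.25,86.5,5,8)],start=(np.array([.396,-.18,.037]),down(85.3)))
```

```text
24.5 [0.5329373  0.02499328 0.25050731] 0.9956646301477352 0.0 [ 0.93948401 -0.00796403 -0.23469762]
('blue', 0.5322, 0.0253, np.float64(176.4), 145, 61, 1949, 0.1542)
('blue', 0.5966, 0.0016, np.float64(41.4), 57, 29, 0, 0.1541)
top
('blue', 0.5936, -0.1936, np.float64(-171.8), 149, 62, 106, 0.0488)
('blue', 0.5922, -0.3342, np.float64(12.3), 149, 64, 108, 0.0487)
('blue', 0.5783, 0.3415, np.float64(2.3), 150, 63, 99, 0.0495)
('blue', 0.3959, -0.1798, np.float64(-5.2), 149, 62, 107, 0.0488)
weight ((571.87451171875, 195.19879150390625), 27.785505294799805) 0.07975105197578602
start [0.5335 0.0252 0.25  ] 86.5 tilt 0.0
{"rot":[0.0,0.0,0.003],"slide":[1.56,-2.66,0.0],"fingers":8.5}
{"rot":[0.0,0.0,0.005],"slide":[3.12,-5.33,0.0],"fingers":8.5}
{"rot":[0.0,0.0,0.008],"slide":[4.68,-7.99,0.0],"fingers":8.5}
{"rot":[0.0,0.0,0.01],"slide":[6.24,-10.66,0.0],"fingers":8.5}
{"rot":[0.0,0.0,0.013],"slide":[7.8,-13.32,0.0],"fingers":8.5}
{"rot":[0.0,0.0,0.016],"slide":[9.35,-15.98,0.0],"fingers":8.5}
{"rot":[0.0,0.0,0.018],"slide":[10.91,-18.65,0.0],"fingers":8.5}
{"rot":[0.0,0.0,0.021],"slide
[... 347 characters left out ...]
:[0.0,0.0,-13.31],"fingers":5}
{"rot":[0.0,0.0,0.0],"slide":[0.0,0.0,-15.98],"fingers":5}
{"rot":[0.0,0.0,0.0],"slide":[0.0,0.0,-18.64],"fingers":5}
{"rot":[0.0,0.0,0.0],"slide":[0.0,0.0,-21.3],"fingers":5}

{"rot":[0.0,0.0,-0.003],"slide":[-1.5,2.7,0.0],"fingers":5}
{"rot":[0.0,0.0,-0.005],"slide":[-3.0,5.39,0.0],"fingers":5}
{"rot":[0.0,0.0,-0.008],"slide":[-4.5,8.09,0.0],"fingers":5}
{"rot":[0.0,0.0,-0.01],"slide":[-6.0,10.79,0.0],"fingers":5}
{"rot":[0.0,0.0,-0.013],"slide":[-7.5,13.49,0.0],"fingers":5}
{"rot":[0.0,0.0,-0.016],"slide":[-9.0,16.18,0.0],"fingers":5}
{"rot":[0.0,0.0,-0.018],"slide":[-10.5,18.88,0.0],"fingers":5}
{"rot":[0.0,0.0,-0.021],"slide":[-12.0,21.58,0.0],"fingers":5}
```

View pics/s4.png

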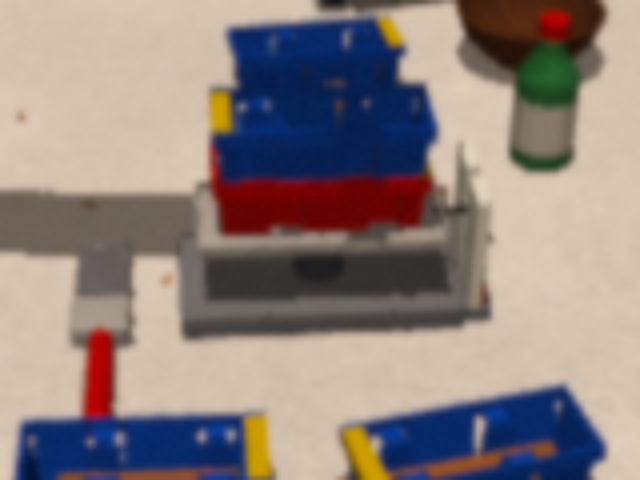

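Run:
```python
from h import *
f=np.load('top0.npz'); W=f['W']; z=W[...,2]
m=np.zeros(z.shape,bool); m[262:292,225:316]=1
for y0 in (-.135,-.13,-.125,-.12,-.115,-.11,-.1,-.08):
    k=m&(z>.004)&(abs(W[...,1]-y0)<.0025); P=W[k]
    if len(P): print(y0,len(P),np.round(P[:,0].min(),3),np.round(P[:,0].max(),3),np.round(P[:,2].max(),3))
```

```text
-0.13 4 0.352 0.385 0.006
-0.125 5 0.349 0.385 0.006
-0.12 6 0.349 0.411 0.006
-0.115 17 0.344 0.418 0.022
-0.11 16 0.362 0.38 0.024
-0.1 19 0.344 0.41 0.019
-0.08 17 0.349 0.408 0.025
```

Call:
play_rows(
  targets=[
    {"rot":[0,0,0.003],"slide":[0.9,-1.5,0],"fingers":8},
    {"rot":[0,0,0.006],"slide":[2.6,-4.5,0],"fingers":8},
    {"rot":[0,0,0.01],"slide":[5,-8.6,0],"fingers":8},
    {"rot":[0,0,0.015],"slide":[7.6,-13,0],"fingers":8},
    {"rot":[0,0,0.02],"slide":[10,-17.1,0],"fingers":8},
    {"rot":[0,0,0.024],"slide":[11.8,-20.2,0],"fingers":8},
    {"rot":[0,0,0.024],"slide":[12.45,-21.3,0],"fingers":8},
    {"rot":[0,0,0.024],"slide":[12.45,-21.3,0],"fingers":8},
  ],
)

```text
time: 25.65
eef_pos: [0.3951, -0.1801, 0.2492]
ee_rot: [-0.137, -3.138, -0.001]
ft_force: [0.5, 0.1, 0.3]
width: 0.935
grasp_force: 0.0
```

Call:
play_rows(
  targets=[
    {"rot":[0,0,0],"slide":[0,0,2],"fingers":8},
    {"rot":[0,0,0],"slide":[0,0,6],"fingers":8},
    {"rot":[0,0,0],"slide":[0,0,11],"fingers":8},
    {"rot":[0,0,0],"slide":[0,0,15.5],"fingers":8},
    {"rot":[0,0,0],"slide":[0,0,19],"fingers":8},
    {"rot":[0,0,0],"slide":[0,0,20.8],"fingers":8},
    {"rot":[0,0,0],"slide":[0,0,21.25],"fingers":8},
    {"rot":[0,0,0],"slide":[0,0,21.25],"fingers":8},
  ],
)

```text
time: 26.65
eef_pos: [0.3962, -0.1793, 0.0372]
ee_rot: [-0.133, -3.138, -0.0]
ft_force: [0.5, -0.4, 0.5]
width: 0.933
grasp_force: 0.0
```

Call:
play_rows(
  targets=[
    {"rot":[0,0,0],"slide":[0,0,0],"fingers":5},
    {"rot":[0,0,0],"slide":[0,0,0],"fingers":5},
    {"rot":[0,0,0],"slide":[0,0,0],"fingers":5},
    {"rot":[0,0,0],"slide":[0,0,0],"fingers":5},
    {"rot":[0,0,0],"slide":[0,0,0],"fingers":5},
    {"rot":[0,0,0],"slide":[0,0,0],"fingers":5},
    {"rot":[0,0,0],"slide":[0,0,0],"fingers":5},
    {"rot":[0,0,0],"slide":[0,0,0],"fingers":5},
  ],
)

```text
time: 27.65
eef_pos: [0.3967, -0.1798, 0.0382]
ee_rot: [0.134, 3.137, 0.0]
ft_force: [0.1, 0.0, 7.1]
width: 0.713
grasp_force: 43.8
```

Call:
play_rows(
  targets=[
    {"rot":[0,0,0],"slide":[0,0,-1],"fingers":5},
    {"rot":[0,0,0],"slide":[0,0,-3],"fingers":5},
    {"rot":[0,0,0],"slide":[0,0,-6.5],"fingers":5},
    {"rot":[0,0,0],"slide":[0,0,-11],"fingers":5},
    {"rot":[0,0,0],"slide":[0,0,-15.5],"fingers":5},
    {"rot":[0,0,0],"slide":[0,0,-19],"fingers":5},
    {"rot":[0,0,0],"slide":[0,0,-21],"fingers":5},
    {"rot":[0,0,0],"slide":[0,0,-21.3],"fingers":5},
  ],
)

```text
time: 28.65
eef_pos: [0.3962, -0.1799, 0.2516]
ee_rot: [0.134, 3.136, 0.001]
ft_force: [0.1, 0.3, -2.5]
width: 0.716
grasp_force: 44.8
```

Call:
play_rows(
  targets=[
    {"rot":[0,0,-0.003],"slide":[-0.8,1.5,0],"fingers":5},
    {"rot":[0,0,-0.007],"slide":[-2.5,4.5,0],"fingers":5},
    {"rot":[0,0,-0.011],"slide":[-4.8,8.6,0],"fingers":5},
    {"rot":[0,0,-0.015],"slide":[-7.2,13,0],"fingers":5},
    {"rot":[0,0,-0.02],"slide":[-9.6,17.2,0],"fingers":5},
    {"rot":[0,0,-0.024],"slide":[-11.3,20.4,0],"fingers":5},
    {"rot":[0,0,-0.024],"slide":[-12,21.6,0],"fingers":5},
    {"rot":[0,0,-0.024],"slide":[-12,21.6,0],"fingers":5},
  ],
)

```text
time: 29.65
eef_pos: [0.5336, 0.026, 0.2489]
ee_rot: [-0.095, -3.138, 0.002]
ft_force: [0.3, 0.3, -2.1]
width: 0.719
grasp_force: 44.8
```

Call:
play_rows(
  targets=[
    {"rot":[0,0,0],"slide":[0,0,0.5],"fingers":5},
    {"rot":[0,0,0],"slide":[0,0,1.5],"fingers":5},
    {"rot":[0,0,0],"slide":[0,0,2.8],"fingers":5},
    {"rot":[0,0,0],"slide":[0,0,3.8],"fingers":5},
    {"rot":[0,0,0],"slide":[0,0,4.3],"fingers":5},
    {"rot":[0,0,0],"slide":[0,0,4.5],"fingers":5},
    {"rot":[0,0,0],"slide":[0,0,4.5],"fingers":5},
    {"rot":[0,0,0],"slide":[0,0,4.5],"fingers":5},
  ],
)

```text
time: 30.65
eef_pos: [0.5342, 0.0251, 0.2056]
ee_rot: [0.097, 3.14, 0.0]
ft_force: [0.2, 0.2, -1.4]
width: 0.717
grasp_force: 44.8
```

Run:
```python
from h import *
s,p,Rm=pose(); print(s['time'],p,np.degrees(np.arctan2(Rm[1,1],Rm[0,1])),s['width'],s['grasp_force'],s['ft_force'])
im,d,c=cam('wrist'); W=points(d,c)
for a in ((.2,.225),):
  for t in trays(im,W,*a): print(a,t)
print('top'); look('5')
```

```text
30.65 [0.53421819 0.02513666 0.20559297] 86.46376014608526 0.7168056642097946 44.756999015808105 [ 0.1692423   0.1655153  -1.36276431]
(0.2, 0.225) ('blue', 0.5222, 0.0261, np.float64(176.6), 124, 62, 939, 0.2131)
top
('blue', 0.5939, -0.1938, np.float64(-171.8), 150, 63, 109, 0.049)
('blue', 0.5921, -0.3342, np.float64(11.9), 150, 65, 109, 0.0481)
('blue', 0.5784, 0.3417, np.float64(2.1), 150, 63, 99, 0.0492)
weight ((571.9141845703125, 195.41822814941406), 27.78822135925293) 0.0772348239809363
```

Call:
play_rows(
  targets=[
    {"rot":[0,0,0],"slide":[0,0,0.4],"fingers":5},
    {"rot":[0,0,0],"slide":[0,0,0.9],"fingers":5},
    {"rot":[0,0,0],"slide":[0,0,1.4],"fingers":5},
    {"rot":[0,0,0],"slide":[0,0,1.8],"fingers":5},
    {"rot":[0,0,0],"slide":[0,0,2.2],"fingers":5},
    {"rot":[0,0,0],"slide":[0,0,2.6],"fingers":5},
    {"rot":[0,0,0],"slide":[0,0,2.8],"fingers":5},
    {"rot":[0,0,0],"slide":[0,0,2.8],"fingers":5},
  ],
)

```text
time: 31.75
eef_pos: [0.5339, 0.0251, 0.1772]
ee_rot: [-0.097, -3.14, -0.0]
ft_force: [-2.1, 0.3, 1.2]
width: 0.715
grasp_force: 45.0
```

Call:
play_rows(
  targets=[
    {"rot":[0,0,0],"slide":[0,0,0],"fingers":5.5},
    {"rot":[0,0,0],"slide":[0,0,0],"fingers":6.5},
    {"rot":[0,0,0],"slide":[0,0,0],"fingers":7.5},
    {"rot":[0,0,0],"slide":[0,0,0],"fingers":8.5},
    {"rot":[0,0,0],"slide":[0,0,0],"fingers":8.5},
    {"rot":[0,0,0],"slide":[0,0,-2],"fingers":8.5},
    {"rot":[0,0,0],"slide":[0,0,-6],"fingers":8.5},
    {"rot":[0,0,0],"slide":[0,0,-10.3],"fingers":8.5},
  ],
)

```text
time: 32.75
eef_pos: [0.5337, 0.025, 0.2811]
ee_rot: [-0.097, -3.139, 0.001]
ft_force: [-0.1, -0.0, 0.0]
width: 0.998
grasp_force: 0.0
```

Run:
```python
from h import *
s,p,Rm=pose(); print(s['time'],p,s['width'])
im,d,c=cam('wrist'); W=points(d,c)
for t in trays(im,W,.175,.2): print(t)
print('top'); look('6')
im,d,c=cam('side'); cv2.imwrite('pics/s6.png',cv2.resize(im[130:270,200:360],None,fx=4,fy=4))
S=(np.array([.534,.0252,.28]),down(86.5))
plan([(.5938,-.1938,.28,98.2,8.5,8)],start=S)
print('PLACE')
plan([(.5938,-.1938,.28,98.2,5,8),(.5335,.0252,.28,86.5,5,8)],start=(np.array([.5938,-.1938,.0375]),down(98.2)))
```

```text
32.75 [0.53368841 0.02502986 0.28112895] 0.9976624273745357
('blue', 0.5225, 0.0259, np.float64(176.7), 126, 61, 473, 0.1871)
('blue', 0.5882, 0.0205, np.float64(86.8), 58, 42, 931, 0.187)
top
('blue', 0.5938, -0.1937, np.float64(-171.9), 149, 62, 108, 0.0485)
('blue', 0.5921, -0.3342, np.float64(12.4), 149, 65, 107, 0.0487)
('blue', 0.578, 0.3416, np.float64(2.0), 149, 63, 98, 0.049)
weight ((572.273193359375, 195.32525634765625), 27.720230102539062) 0.07957030716698404
start [0.534  0.0252 0.28  ] 86.5 tilt 0.0
{"rot":[0.0,0.0,-0.026],"slide":[-0.91,-2.69,0.0],"fingers":8.5}
{"rot":[0.0,0.0,-0.051],"slide":[-1.83,-5.37,0.0],"fingers":8.5}
{"rot":[0.0,0.0,-0.077],"slide":[-2.74,-8.06,0.0],"fingers":8.5}
{"rot":[0.0,0.0,-0.102],"slide":[-3.65,-10.75,0.0],"fingers":8.5}
{"rot":[0.0,0.0,-0.128],"slide":[-4.57,-13.43,0.0],"fingers":8.5}
{"rot":[0.0,0.0,-0.153],"slide":[-5.48,-16.12,0.0],"fingers":8.5}
{"rot":[0.0,0.0,-0.179],"slide":[-6.39,-18.81,0.0],"fingers":8.5}
{"rot":[0.0,0.0,-0.204],"slide":[-7.31,-21.49,0.0],"fingers":8.5}

PLACE
start [ 0.5938 -0.1938  0.0375] 98.2 tilt 0.0
{"r
[... 250 characters left out ...]
,"slide":[0.0,0.0,-15.16],"fingers":5}
{"rot":[0.0,0.0,0.0],"slide":[0.0,0.0,-18.19],"fingers":5}
{"rot":[0.0,0.0,0.0],"slide":[0.0,0.0,-21.22],"fingers":5}
{"rot":[0.0,0.0,0.0],"slide":[0.0,0.0,-24.25],"fingers":5}

{"rot":[0.0,0.0,0.026],"slide":[0.36,2.82,0.0],"fingers":5}
{"rot":[0.0,0.0,0.051],"slide":[0.71,5.63,0.0],"fingers":5}
{"rot":[0.0,0.0,0.077],"slide":[1.07,8.45,0.0],"fingers":5}
{"rot":[0.0,0.0,0.102],"slide":[1.42,11.27,0.0],"fingers":5}
{"rot":[0.0,0.0,0.128],"slide":[1.78,14.09,0.0],"fingers":5}
{"rot":[0.0,0.0,0.153],"slide":[2.13,16.9,0.0],"fingers":5}
{"rot":[0.0,0.0,0.179],"slide":[2.49,19.72,0.0],"fingers":5}
{"rot":[0.0,0.0,0.204],"slide":[2.84,22.54,0.0],"fingers":5}
```

View pics/s6.png

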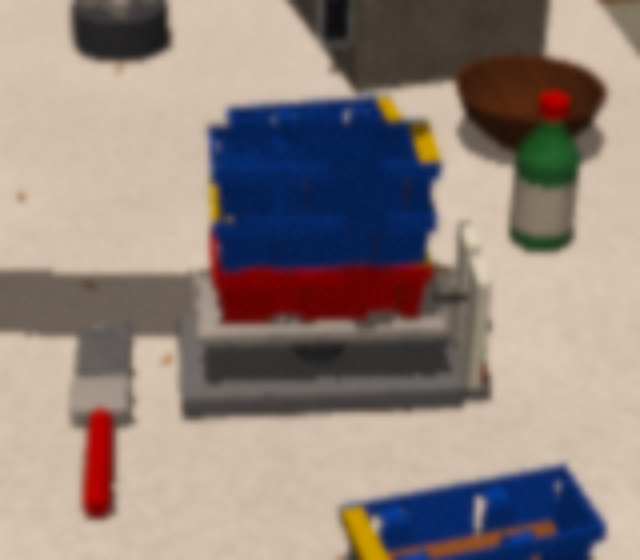

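Call:
play_rows(
  targets=[
    {"rot":[0,0,-0.02],"slide":[-0.5,-1.5,0],"fingers":8.5},
    {"rot":[0,0,-0.05],"slide":[-1.5,-4.5,0],"fingers":8.5},
    {"rot":[0,0,-0.08],"slide":[-2.95,-8.7,0],"fingers":8.5},
    {"rot":[0,0,-0.12],"slide":[-4.4,-13,0],"fingers":8.5},
    {"rot":[0,0,-0.16],"slide":[-5.85,-17.2,0],"fingers":8.5},
    {"rot":[0,0,-0.19],"slide":[-6.9,-20.4,0],"fingers":8.5},
    {"rot":[0,0,-0.204],"slide":[-7.3,-21.5,0],"fingers":8.5},
    {"rot":[0,0,-0.204],"slide":[-7.3,-21.5,0],"fingers":8.5},
  ],
)

```text
time: 33.9
eef_pos: [0.5932, -0.194, 0.2792]
ee_rot: [0.221, -3.132, -0.001]
ft_force: [0.4, 0.9, -0.0]
width: 0.993
grasp_force: 0.0
```

Call:
play_rows(
  targets=[
    {"rot":[0,0,0],"slide":[0,0,2],"fingers":8.5},
    {"rot":[0,0,0],"slide":[0,0,6.5],"fingers":8.5},
    {"rot":[0,0,0],"slide":[0,0,12],"fingers":8.5},
    {"rot":[0,0,0],"slide":[0,0,17.5],"fingers":8.5},
    {"rot":[0,0,0],"slide":[0,0,21.5],"fingers":8.5},
    {"rot":[0,0,0],"slide":[0,0,23.7],"fingers":8.5},
    {"rot":[0,0,0],"slide":[0,0,24.25],"fingers":8.5},
    {"rot":[0,0,0],"slide":[0,0,24.25],"fingers":8.5},
  ],
)

```text
time: 34.9
eef_pos: [0.5939, -0.1929, 0.0382]
ee_rot: [-0.225, 3.133, 0.001]
ft_force: [-0.1, 0.6, 0.8]
width: 0.998
grasp_force: 0.0
```

Call:
play_rows(
  targets=[
    {"rot":[0,0,0],"slide":[0,0,0],"fingers":5},
    {"rot":[0,0,0],"slide":[0,0,0],"fingers":5},
    {"rot":[0,0,0],"slide":[0,0,0],"fingers":5},
    {"rot":[0,0,0],"slide":[0,0,0],"fingers":5},
    {"rot":[0,0,0],"slide":[0,0,0],"fingers":5},
    {"rot":[0,0,0],"slide":[0,0,0],"fingers":5},
    {"rot":[0,0,0],"slide":[0,0,0],"fingers":5},
    {"rot":[0,0,0],"slide":[0,0,0],"fingers":5},
  ],
)

```text
time: 35.9
eef_pos: [0.5945, -0.1942, 0.0394]
ee_rot: [-0.223, 3.131, -0.001]
ft_force: [-0.7, 0.5, 5.8]
width: 0.717
grasp_force: 44.1
```

Call:
play_rows(
  targets=[
    {"rot":[0,0,0],"slide":[0,0,-1],"fingers":5},
    {"rot":[0,0,0],"slide":[0,0,-3.5],"fingers":5},
    {"rot":[0,0,0],"slide":[0,0,-7.5],"fingers":5},
    {"rot":[0,0,0],"slide":[0,0,-12.5],"fingers":5},
    {"rot":[0,0,0],"slide":[0,0,-17.5],"fingers":5},
    {"rot":[0,0,0],"slide":[0,0,-21.5],"fingers":5},
    {"rot":[0,0,0],"slide":[0,0,-24],"fingers":5},
    {"rot":[0,0,0],"slide":[0,0,-24.3],"fingers":5},
  ],
)

```text
time: 36.9
eef_pos: [0.594, -0.1944, 0.2831]
ee_rot: [-0.222, 3.13, -0.001]
ft_force: [-0.5, -0.4, -3.0]
width: 0.716
grasp_force: 44.6
```

Call:
play_rows(
  targets=[
    {"rot":[0,0,0.02],"slide":[0.2,1.6,0],"fingers":5},
    {"rot":[0,0,0.05],"slide":[0.6,4.8,0],"fingers":5},
    {"rot":[0,0,0.08],"slide":[1.15,9.2,0],"fingers":5},
    {"rot":[0,0,0.12],"slide":[1.7,13.7,0],"fingers":5},
    {"rot":[0,0,0.16],"slide":[2.3,18,0],"fingers":5},
    {"rot":[0,0,0.19],"slide":[2.7,21.3,0],"fingers":5},
    {"rot":[0,0,0.204],"slide":[2.85,22.55,0],"fingers":5},
    {"rot":[0,0,0.204],"slide":[2.85,22.55,0],"fingers":5},
  ],
)

```text
time: 37.9
eef_pos: [0.5325, 0.0264, 0.2797]
ee_rot: [-0.093, -3.138, 0.0]
ft_force: [-0.5, -0.7, -2.3]
width: 0.713
grasp_force: 44.6
```

Call:
play_rows(
  targets=[
    {"rot":[0,0,0],"slide":[0,0,0.5],"fingers":5},
    {"rot":[0,0,0],"slide":[0,0,1.5],"fingers":5},
    {"rot":[0,0,0],"slide":[0,0,2.8],"fingers":5},
    {"rot":[0,0,0],"slide":[0,0,3.6],"fingers":5},
    {"rot":[0,0,0],"slide":[0,0,4],"fingers":5},
    {"rot":[0,0,0],"slide":[0,0,4],"fingers":5},
    {"rot":[0,0,0],"slide":[0,0,4],"fingers":5},
    {"rot":[0,0,0],"slide":[0,0,4],"fingers":5},
  ],
)

```text
time: 38.9
eef_pos: [0.5336, 0.0252, 0.2411]
ee_rot: [0.097, 3.139, 0.0]
ft_force: [0.3, 0.1, -1.8]
width: 0.713
grasp_force: 44.5
```

Run:
```python
from h import *
s,p,Rm=pose(); print(s['time'],p,np.degrees(np.arctan2(Rm[1,1],Rm[0,1])),s['width'],s['grasp_force'],s['ft_force'])
im,d,c=cam('wrist'); W=points(d,c)
for a in ((.235,.26),):
  for t in trays(im,W,*a): print(a,t)
print('top'); look('7')
```

```text
38.9 [0.53360401 0.02523178 0.24112445] 86.46409980555526 0.7125402692970382 44.52430844306946 [ 0.27863851  0.08284077 -1.82533165]
(0.235, 0.26) ('blue', 0.5217, 0.0258, np.float64(176.4), 124, 63, 6263, 0.2478)
top
('blue', 0.5921, -0.3349, np.float64(12.5), 149, 65, 108, 0.049)
('blue', 0.5779, 0.3416, np.float64(2.3), 150, 63, 98, 0.0495)
weight ((572.1580810546875, 195.56597900390625), 27.51232147216797) 0.07961304957834986
```

Call:
play_rows(
  targets=[
    {"rot":[0,0,0],"slide":[0,0,0.5],"fingers":5},
    {"rot":[0,0,0],"slide":[0,0,1],"fingers":5},
    {"rot":[0,0,0],"slide":[0,0,1.5],"fingers":5},
    {"rot":[0,0,0],"slide":[0,0,2],"fingers":5},
    {"rot":[0,0,0],"slide":[0,0,2.4],"fingers":5},
    {"rot":[0,0,0],"slide":[0,0,2.8],"fingers":5},
    {"rot":[0,0,0],"slide":[0,0,3],"fingers":5},
    {"rot":[0,0,0],"slide":[0,0,3],"fingers":5},
  ],
)

```text
time: 40.0
eef_pos: [0.5334, 0.0252, 0.2108]
ee_rot: [-0.097, -3.14, -0.0]
ft_force: [-1.1, 0.2, 1.8]
width: 0.718
grasp_force: 44.8
```

Call:
play_rows(
  targets=[
    {"rot":[0,0,0],"slide":[0,0,0],"fingers":5.5},
    {"rot":[0,0,0],"slide":[0,0,0],"fingers":6.5},
    {"rot":[0,0,0],"slide":[0,0,0],"fingers":7.5},
    {"rot":[0,0,0],"slide":[0,0,0],"fingers":8.5},
    {"rot":[0,0,0],"slide":[0,0,0],"fingers":8.5},
    {"rot":[0,0,0],"slide":[0,0,-2],"fingers":8.5},
    {"rot":[0,0,0],"slide":[0,0,-6],"fingers":8.5},
    {"rot":[0,0,0],"slide":[0,0,-11],"fingers":8.5},
  ],
)

```text
time: 41.0
eef_pos: [0.5329, 0.0252, 0.3214]
ee_rot: [-0.097, -3.138, 0.001]
ft_force: [0.5, 1.0, -0.1]
width: 0.995
grasp_force: 0.0
```

Run:
```python
from h import *
s,p,Rm=pose(); print(s['time'],p,s['width'])
im,d,c=cam('wrist'); W=points(d,c)
for t in trays(im,W,.205,.235): print(t)
print('top'); look('8')
im,d,c=cam('side'); cv2.imwrite('pics/s8.png',cv2.resize(im[110:270,200:360],None,fx=3.5,fy=3.5))
S=(np.array([.5335,.0252,.32]),down(86.5))
plan([(.5780,.3416,.30,92.2,8.5,8)],start=S)
print('PLACE')
plan([(.578,.3416,.32,92.2,5,8),(.5337,.0252,.32,86.5,5,8)],start=(np.array([.578,.3416,.0375]),down(92.2)))
```

```text
41.0 [0.53286146 0.02519191 0.32135091] 0.9954203643401324
('blue', 0.5209, 0.026, np.float64(176.4), 123, 61, 1840, 0.2194)
('blue', 0.5971, 0.003, np.float64(43.0), 57, 29, 0, 0.2192)
top
('blue', 0.5921, -0.3346, np.float64(12.2), 149, 64, 106, 0.0489)
('blue', 0.5779, 0.3416, np.float64(2.0), 149, 63, 99, 0.049)
weight ((572.3458251953125, 195.2322998046875), 27.92919158935547) 0.07824261328697661
start [0.5335 0.0252 0.32  ] 86.5 tilt 0.0
{"rot":[0.0,0.0,-0.012],"slide":[-0.31,3.98,0.25],"fingers":8.5}
{"rot":[0.0,0.0,-0.025],"slide":[-0.63,7.96,0.5],"fingers":8.5}
{"rot":[0.0,0.0,-0.037],"slide":[-0.94,11.94,0.75],"fingers":8.5}
{"rot":[0.0,0.0,-0.05],"slide":[-1.26,15.93,1.0],"fingers":8.5}
{"rot":[0.0,0.0,-0.062],"slide":[-1.57,19.91,1.25],"fingers":8.5}
{"rot":[0.0,0.0,-0.075],"slide":[-1.88,23.89,1.5],"fingers":8.5}
{"rot":[0.0,0.0,-0.087],"slide":[-2.2,27.87,1.75],"fingers":8.5}
{"rot":[0.0,0.0,-0.099],"slide":[-2.51,31.85,2.0],"fingers":8.5}

PLACE
start [0.578  0.3416 0.0375] 92.2 tilt 0.0
{"rot":[0.0,0.0,0.0],"slide":[0.0,0.0,-3.53],"fingers":5}
{"rot":[0.0,0.0,0.0],"sl
[... 181 characters left out ...]
[0.0,0.0,-17.66],"fingers":5}
{"rot":[0.0,0.0,0.0],"slide":[0.0,0.0,-21.19],"fingers":5}
{"rot":[0.0,0.0,0.0],"slide":[0.0,0.0,-24.72],"fingers":5}
{"rot":[0.0,0.0,0.0],"slide":[0.0,0.0,-28.25],"fingers":5}

{"rot":[0.0,0.0,0.012],"slide":[0.71,-3.93,0.0],"fingers":5}
{"rot":[0.0,0.0,0.025],"slide":[1.41,-7.86,0.0],"fingers":5}
{"rot":[0.0,0.0,0.037],"slide":[2.12,-11.79,0.0],"fingers":5}
{"rot":[0.0,0.0,0.05],"slide":[2.82,-15.72,0.0],"fingers":5}
{"rot":[0.0,0.0,0.062],"slide":[3.53,-19.65,0.0],"fingers":5}
{"rot":[0.0,0.0,0.075],"slide":[4.23,-23.58,0.0],"fingers":5}
{"rot":[0.0,0.0,0.087],"slide":[4.94,-27.52,0.0],"fingers":5}
{"rot":[0.0,0.0,0.099],"slide":[5.64,-31.45,0.0],"fingers":5}
```

View pics/s8.png

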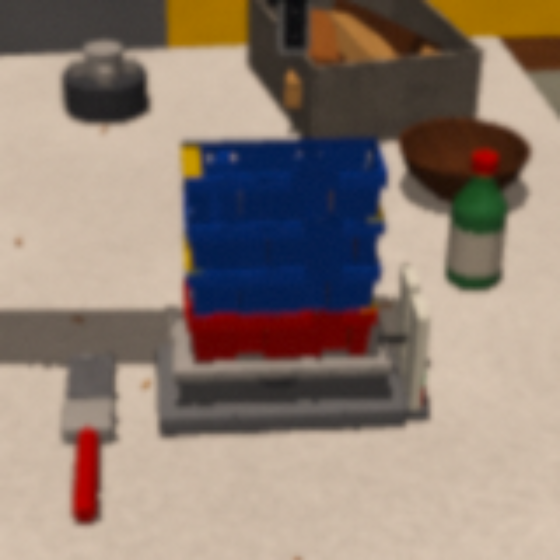

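Call:
play_rows(
  targets=[
    {"rot":[0,0,-0.01],"slide":[-0.2,2.5,0],"fingers":8.5},
    {"rot":[0,0,-0.025],"slide":[-0.6,7,0],"fingers":8.5},
    {"rot":[0,0,-0.04],"slide":[-1,12.5,0],"fingers":8.5},
    {"rot":[0,0,-0.06],"slide":[-1.45,18.3,0],"fingers":8.5},
    {"rot":[0,0,-0.08],"slide":[-1.9,24,0],"fingers":8.5},
    {"rot":[0,0,-0.095],"slide":[-2.3,29,0],"fingers":8.5},
    {"rot":[0,0,-0.1],"slide":[-2.5,31.5,0],"fingers":8.5},
    {"rot":[0,0,-0.1],"slide":[-2.5,31.85,0],"fingers":8.5},
  ],
)

```text
time: 42.15
eef_pos: [0.5763, 0.3449, 0.318]
ee_rot: [0.067, -3.137, 0.002]
ft_force: [0.7, -0.2, -0.2]
width: 0.997
grasp_force: 0.0
```

Call:
play_rows(
  targets=[
    {"rot":[0,0,0],"slide":[0,0,3],"fingers":8.5},
    {"rot":[0,0,0],"slide":[0,0,8.5],"fingers":8.5},
    {"rot":[0,0,0],"slide":[0,0,14.5],"fingers":8.5},
    {"rot":[0,0,0],"slide":[0,0,20],"fingers":8.5},
    {"rot":[0,0,0],"slide":[0,0,25],"fingers":8.5},
    {"rot":[0,0,0],"slide":[0,0,27.5],"fingers":8.5},
    {"rot":[0,0,0],"slide":[0,0,28.2],"fingers":8.5},
    {"rot":[0,0,0],"slide":[0,0,28.25],"fingers":8.5},
  ],
)

```text
time: 43.15
eef_pos: [0.5783, 0.3409, 0.0386]
ee_rot: [-0.059, 3.141, -0.0]
ft_force: [0.3, 0.1, -0.1]
width: 0.996
grasp_force: 0.0
```

Call:
play_rows(
  targets=[
    {"rot":[0,0,0],"slide":[0,0,0],"fingers":5},
    {"rot":[0,0,0],"slide":[0,0,0],"fingers":5},
    {"rot":[0,0,0],"slide":[0,0,0],"fingers":5},
    {"rot":[0,0,0],"slide":[0,0,0],"fingers":5},
    {"rot":[0,0,0],"slide":[0,0,0],"fingers":5},
    {"rot":[0,0,0],"slide":[0,0,0],"fingers":5},
    {"rot":[0,0,0],"slide":[0,0,0],"fingers":5},
    {"rot":[0,0,0],"slide":[0,0,0],"fingers":5},
  ],
)

```text
time: 44.15
eef_pos: [0.5789, 0.3421, 0.0401]
ee_rot: [-0.06, 3.139, 0.002]
ft_force: [-1.2, -0.6, 6.7]
width: 0.713
grasp_force: 44.6
```

Call:
play_rows(
  targets=[
    {"rot":[0,0,0],"slide":[0,0,-1],"fingers":5},
    {"rot":[0,0,0],"slide":[0,0,-4],"fingers":5},
    {"rot":[0,0,0],"slide":[0,0,-9],"fingers":5},
    {"rot":[0,0,0],"slide":[0,0,-15],"fingers":5},
    {"rot":[0,0,0],"slide":[0,0,-21],"fingers":5},
    {"rot":[0,0,0],"slide":[0,0,-25.5],"fingers":5},
    {"rot":[0,0,0],"slide":[0,0,-28],"fingers":5},
    {"rot":[0,0,0],"slide":[0,0,-28.3],"fingers":5},
  ],
)

```text
time: 45.15
eef_pos: [0.5785, 0.3416, 0.3237]
ee_rot: [-0.06, 3.138, 0.003]
ft_force: [0.3, -0.5, -1.9]
width: 0.714
grasp_force: 44.4
```

Call:
play_rows(
  targets=[
    {"rot":[0,0,0.01],"slide":[0.4,-2.4,0],"fingers":5},
    {"rot":[0,0,0.025],"slide":[1.2,-6.9,0],"fingers":5},
    {"rot":[0,0,0.04],"slide":[2.2,-12.3,0],"fingers":5},
    {"rot":[0,0,0.06],"slide":[3.25,-18,0],"fingers":5},
    {"rot":[0,0,0.08],"slide":[4.3,-23.8,0],"fingers":5},
    {"rot":[0,0,0.095],"slide":[5.2,-28.8,0],"fingers":5},
    {"rot":[0,0,0.1],"slide":[5.6,-31.1,0],"fingers":5},
    {"rot":[0,0,0.1],"slide":[5.65,-31.45,0],"fingers":5},
  ],
)

```text
time: 46.15
eef_pos: [0.533, 0.0239, 0.3207]
ee_rot: [-0.101, -3.139, -0.0]
ft_force: [0.9, 1.5, -2.0]
width: 0.721
grasp_force: 44.3
```

Call:
play_rows(
  targets=[
    {"rot":[0,0,0],"slide":[0,0,0.5],"fingers":5},
    {"rot":[0,0,0],"slide":[0,0,1.5],"fingers":5},
    {"rot":[0,0,0],"slide":[0,0,2.8],"fingers":5},
    {"rot":[0,0,0],"slide":[0,0,4],"fingers":5},
    {"rot":[0,0,0],"slide":[0,0,4.7],"fingers":5},
    {"rot":[0,0,0],"slide":[0,0,5],"fingers":5},
    {"rot":[0,0,0],"slide":[0,0,5],"fingers":5},
    {"rot":[0,0,0],"slide":[0,0,5],"fingers":5},
  ],
)

```text
time: 47.15
eef_pos: [0.5338, 0.0251, 0.2717]
ee_rot: [0.097, 3.139, 0.0]
ft_force: [0.4, 0.4, -1.7]
width: 0.717
grasp_force: 44.3
```

Run:
```python
from h import *
s,p,Rm=pose(); print(s['time'],p,np.degrees(np.arctan2(Rm[1,1],Rm[0,1])),s['width'],s['grasp_force'],s['ft_force'])
im,d,c=cam('wrist'); W=points(d,c)
for a in ((.265,.29),):
  for t in trays(im,W,*a): print(a,t)
print('top'); look('9')
```

```text
47.15 [0.53382428 0.02505091 0.27166494] 86.44832572276228 0.7173968057796795 44.3170827627182 [ 0.35298575  0.4151897  -1.67720873]
(0.265, 0.29) ('blue', 0.523, 0.0253, np.float64(177.2), 126, 63, 996, 0.2775)
top
('blue', 0.5924, -0.3347, np.float64(12.0), 150, 64, 109, 0.0485)
weight ((571.9778442382812, 195.7539825439453), 27.594234466552734) 0.07983350710896969
```

Call:
play_rows(
  targets=[
    {"rot":[0,0,0],"slide":[0,0,0.4],"fingers":5},
    {"rot":[0,0,0],"slide":[0,0,0.9],"fingers":5},
    {"rot":[0,0,0],"slide":[0,0,1.4],"fingers":5},
    {"rot":[0,0,0],"slide":[0,0,1.8],"fingers":5},
    {"rot":[0,0,0],"slide":[0,0,2.2],"fingers":5},
    {"rot":[0,0,0],"slide":[0,0,2.6],"fingers":5},
    {"rot":[0,0,0],"slide":[0,0,2.8],"fingers":5},
    {"rot":[0,0,0],"slide":[0,0,2.8],"fingers":5},
  ],
)

```text
time: 48.25
eef_pos: [0.5336, 0.0251, 0.2433]
ee_rot: [-0.097, -3.14, -0.0]
ft_force: [-1.6, -0.2, 1.3]
width: 0.714
grasp_force: 44.6
```

Call:
play_rows(
  targets=[
    {"rot":[0,0,0],"slide":[0,0,0],"fingers":5.5},
    {"rot":[0,0,0],"slide":[0,0,0],"fingers":6.5},
    {"rot":[0,0,0],"slide":[0,0,0],"fingers":7.5},
    {"rot":[0,0,0],"slide":[0,0,0],"fingers":8.5},
    {"rot":[0,0,0],"slide":[0,0,0],"fingers":8.5},
    {"rot":[0,0,0],"slide":[0,0,-2],"fingers":8.5},
    {"rot":[0,0,0],"slide":[0,0,-6],"fingers":8.5},
    {"rot":[0,0,0],"slide":[0,0,-11],"fingers":8.5},
  ],
)

```text
time: 49.25
eef_pos: [0.5331, 0.0251, 0.3539]
ee_rot: [-0.097, -3.138, 0.001]
ft_force: [2.0, 1.1, -0.4]
width: 0.992
grasp_force: 0.0
```

Run:
```python
from h import *
s,p,Rm=pose(); print(s['time'],p,s['width'])
im,d,c=cam('wrist'); W=points(d,c)
for t in trays(im,W,.235,.265): print(t)
print('top'); look('10')
f=np.load('top0.npz')
im,d,c=cam('side'); W=points(d,c); np.savez('side10.npz',im=im,W=W); cv2.imwrite('pics/s10.png',cv2.resize(im[170:270,230:340],None,fx=5,fy=5,interpolation=cv2.INTER_CUBIC))
# pan front lip/side heights in side view
z=W[...,2]; k=(abs(W[...,0]-.53)<.03)&(abs(W[...,1]-(.0255-.043))<.006)&(z>.03)&(z<.12); P=W[k]; print('pan side z',len(P),np.round(np.percentile(P[:,2],[5,25,50,75,95]),4))
```

```text
49.25 [0.53306814 0.0251269  0.35386009] 0.992117460981743
('blue', 0.5234, 0.0257, np.float64(177.1), 128, 61, 434, 0.2524)
('blue', 0.5876, 0.0209, np.float64(-92.1), 58, 42, 882, 0.2524)
top
('blue', 0.5919, -0.3346, np.float64(12.0), 149, 64, 107, 0.0486)
weight ((572.239990234375, 195.3306121826172), 27.96039581298828) 0.07860421515605236
pan side z 60 [0.0431 0.0455 0.0478 0.0498 0.0524]
```

View pics/s10.png

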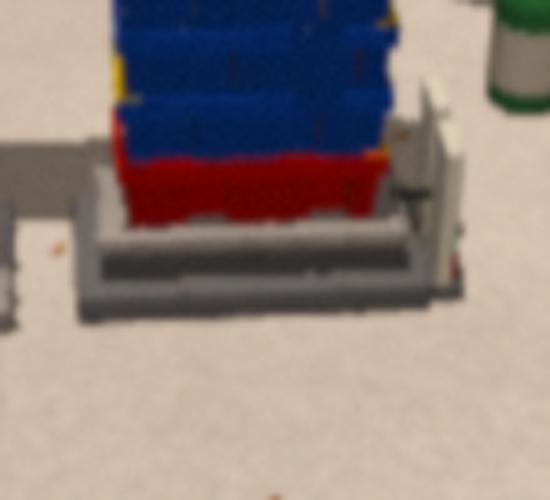

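Run:
```python
from h import *
S=(np.array([.5335,.0252,.3535]),down(86.5))
plan([(.592,-.3346,.33,-77.8,8.5,17),(.592,-.3346,.2,-77.8,8.5,7)],start=S)
```

```text
start [0.5335 0.0252 0.3535] 86.5 tilt 0.0
{"rot":[0.0,0.0,0.169],"slide":[-0.47,-2.09,0.14],"fingers":8.5}
{"rot":[0.0,0.0,0.337],"slide":[-0.95,-4.18,0.28],"fingers":8.5}
{"rot":[0.0,0.0,0.506],"slide":[-1.42,-6.27,0.41],"fingers":8.5}
{"rot":[0.0,0.0,0.675],"slide":[-1.89,-8.37,0.55],"fingers":8.5}
{"rot":[0.0,0.0,0.843],"slide":[-2.36,-10.46,0.69],"fingers":8.5}
{"rot":[0.0,0.0,1.012],"slide":[-2.84,-12.55,0.83],"fingers":8.5}
{"rot":[0.0,0.0,1.181],"slide":[-3.31,-14.64,0.97],"fingers":8.5}
{"rot":[0.0,0.0,1.349],"slide":[-3.78,-16.73,1.11],"fingers":8.5}

{"rot":[0.0,0.0,0.169],"slide":[-2.15,0.0,0.13],"fingers":8.5}
{"rot":[0.0,0.0,0.338],"slide":[-4.29,0.0,0.27],"fingers":8.5}
{"rot":[0.0,0.0,0.506],"slide":[-6.44,0.0,0.41],"fingers":8.5}
{"rot":[0.0,0.0,0.675],"slide":[-8.58,0.0,0.55],"fingers":8.5}
{"rot":[0.0,0.0,0.844],"slide":[-10.72,0.01,0.69],"fingers":8.5}
{"rot":[0.0,0.0,1.013],"slide":[-12.87,0.01,0.83],"fingers":8.5}
{"rot":[0.0,0.0,1.181],"slide":[-15.01,0.01,0.96],"fingers":8.5}
{"rot":[0.0,0.0,1.35],"slide":[-17.16,0.01,1.1],"fingers":8.5}

{"rot":[0.0,0.0,0.169],"slide":[-0.47,2.09,0.14],"fingers":8.5}
{"rot":[0.0,0.0,0.169],"slide":[-0.47,2.09,2.0],"fingers":8.5}
{"rot":[0.0,0.0,0.169],"slide":[-0.47,2.09,3.85],"fingers":8.5}
{"rot":[0.0,0.0,0.169],"slide":[-0.47,2.09,5.71],"fingers":8.5}
{"rot":[0.0,0.0,0.169],"slide":[-0.47,2.09,7.57],"fingers":8.5}
{"rot":[0.0,0.0,0.169],"slide":[-0.47,2.09,9.43],"fingers":8.5}
{"rot":[0.0,0.0,0.169],"slide":[-0.47,2.09,11.28],"fingers":8.5}
{"rot":[0.0,0.0,0.169],"slide":[-0.47,2.09,13.14],"fingers":8.5}
```

Call:
play_rows(
  targets=[
    {"rot":[0,0,0.17],"slide":[-0.5,-2.1,0.1],"fingers":8.5},
    {"rot":[0,0,0.34],"slide":[-0.95,-4.2,0.3],"fingers":8.5},
    {"rot":[0,0,0.51],"slide":[-1.4,-6.3,0.4],"fingers":8.5},
    {"rot":[0,0,0.675],"slide":[-1.9,-8.4,0.55],"fingers":8.5},
    {"rot":[0,0,0.845],"slide":[-2.35,-10.5,0.7],"fingers":8.5},
    {"rot":[0,0,1.01],"slide":[-2.8,-12.5,0.8],"fingers":8.5},
    {"rot":[0,0,1.18],"slide":[-3.3,-14.6,1],"fingers":8.5},
    {"rot":[0,0,1.35],"slide":[-3.8,-16.75,1.1],"fingers":8.5},
  ],
)

```text
time: 50.4
eef_pos: [0.5608, -0.1448, 0.3409]
ee_rot: [-2.044, -2.384, 0.001]
ft_force: [0.5, 0.1, 0.4]
width: 0.997
grasp_force: 0.0
```

Call:
play_rows(
  targets=[
    {"rot":[0,0,0.17],"slide":[-2.15,0,0.1],"fingers":8.5},
    {"rot":[0,0,0.34],"slide":[-4.3,0,0.3],"fingers":8.5},
    {"rot":[0,0,0.505],"slide":[-6.45,0,0.4],"fingers":8.5},
    {"rot":[0,0,0.675],"slide":[-8.6,0,0.55],"fingers":8.5},
    {"rot":[0,0,0.845],"slide":[-10.7,0,0.7],"fingers":8.5},
    {"rot":[0,0,1.01],"slide":[-12.85,0,0.8],"fingers":8.5},
    {"rot":[0,0,1.18],"slide":[-15,0,1],"fingers":8.5},
    {"rot":[0,0,1.35],"slide":[-17.15,0,1.1],"fingers":8.5},
  ],
)

```text
time: 51.4
eef_pos: [0.5881, -0.3142, 0.3296]
ee_rot: [-3.086, -0.584, 0.002]
ft_force: [0.0, 0.2, 0.8]
width: 0.997
grasp_force: 0.0
```

Call:
play_rows(
  targets=[
    {"rot":[0,0,0.1],"slide":[-0.3,1.2,0.1],"fingers":8.5},
    {"rot":[0,0,0.169],"slide":[-0.45,2.1,1.5],"fingers":8.5},
    {"rot":[0,0,0.169],"slide":[-0.45,2.1,4],"fingers":8.5},
    {"rot":[0,0,0.169],"slide":[-0.45,2.1,7],"fingers":8.5},
    {"rot":[0,0,0.169],"slide":[-0.45,2.1,10],"fingers":8.5},
    {"rot":[0,0,0.169],"slide":[-0.45,2.1,12.5],"fingers":8.5},
    {"rot":[0,0,0.169],"slide":[-0.45,2.1,13.1],"fingers":8.5},
    {"rot":[0,0,0.169],"slide":[-0.45,2.1,13.1],"fingers":8.5},
  ],
)

```text
time: 52.4
eef_pos: [0.5917, -0.335, 0.2]
ee_rot: [-3.124, -0.33, 0.001]
ft_force: [0.1, -0.4, 0.3]
width: 0.996
grasp_force: 0.0
```

Run:
```python
from h import *
s,p,Rm=pose(); print(s['time'],p,np.degrees(np.arctan2(Rm[1,1],Rm[0,1])),s['joints'])
Ws=[]
for i in range(5):
    im,d,c=cam('top'); Ws.append(points(d,c))
W=np.nanmean(Ws,0); cv2.imwrite('pics/top11.png',im)
W0=np.load('top0.npz')['W']
side=[]
for i in range(5):
    ims,ds,cs=cam('side'); side.append(points(ds,cs))
Wsd=np.nanmean(side,0)
a=np.radians(-3.6); o=np.array([.5323,.0255])
def fr(W):
    q=W[...,:2]-o; return q[...,0]*np.cos(a)+q[...,1]*np.sin(a), -q[...,0]*np.sin(a)+q[...,1]*np.cos(a)
for nm,w in (('before',W0),('now',W)):
    u,v=fr(w); z=w[...,2]
    for lab,m in (('right strip',(abs(u)<.07)&(v<-.034)&(v>-.039)),('near end',(abs(v)<.03)&(u<-.078)&(u>-.083))):
        k=m&(z>.03)&(z<.1); print(nm,lab,k.sum(),np.round(np.percentile(z[k],[10,25,50,75,90])*1000,1) if k.sum() else '')
    k=(u>.104)&(u<.112)&(abs(v)<.05)&(z>.08); print('gauge top',k.sum(),np.median(z[k])*1000)
    # stack top
    k=(abs(u)<.08)&(abs(v)<.035)&(z>.2); 
    if k.sum(): print('stack top',np.percentile(z[k],[50,80,90,95,99])*1000)
print('table',np.nanmedian(W0[300:320,120:200,2]),np.nanmedian(W[300:320,120:200,2]))
for t in trays(im,W): print(t)
```

```text
52.4 [ 0.5917197  -0.33498494  0.19997503] -77.93999236698431 [-0.20550398  0.81498825  1.14261094  1.55237799 -0.76292     1.27748002
 -0.31200749]
before right strip 110 [64.6 66.1 67.8 69.5 71. ]
before near end 49 [65.5 67.1 68.7 70.  71.9]
gauge top 115 99.00744151298287
now right strip 66 [44.2 45.1 46.2 46.9 47.5]
now near end 0 
gauge top 102 99.31033515023219
stack top [224.53074195 250.1082584  252.27943343 253.2830979  646.0013893 ]
table -6.234914621547314e-05 0.00017004212126416404
```

Run:
```python
from h import *
s,p,Rm=pose(); im,d,c=cam('wrist'); W=points(d,c)
for t in trays(im,W): print(t)
cv2.imwrite('pics/w12.png',im)
plan([(.592,-.3346,.36,-77.8,5,8),(.5335,.0252,.36,86.5,5,17)],start=(np.array([.592,-.3346,.037]),down(-77.8)))
```

```text
('blue', 0.6389, -0.3266, np.float64(-77.3), 60, 56, 1060, 0.0463)
('blue', 0.563, -0.3432, np.float64(12.5), 87, 60, 0, 0.0461)
start [ 0.592  -0.3346  0.037 ] -77.8 tilt 0.0
{"rot":[0.0,0.0,0.0],"slide":[0.0,0.0,-4.04],"fingers":5}
{"rot":[0.0,0.0,0.0],"slide":[0.0,0.0,-8.07],"fingers":5}
{"rot":[0.0,0.0,0.0],"slide":[0.0,0.0,-12.11],"fingers":5}
{"rot":[0.0,0.0,0.0],"slide":[0.0,0.0,-16.15],"fingers":5}
{"rot":[0.0,0.0,0.0],"slide":[0.0,0.0,-20.19],"fingers":5}
{"rot":[0.0,0.0,0.0],"slide":[0.0,0.0,-24.22],"fingers":5}
{"rot":[0.0,0.0,0.0],"slide":[0.0,0.0,-28.26],"fingers":5}
{"rot":[0.0,0.0,0.0],"slide":[0.0,0.0,-32.3],"fingers":5}

{"rot":[0.0,0.0,-0.169],"slide":[0.11,-2.14,0.0],"fingers":5}
{"rot":[0.0,0.0,-0.337],"slide":[0.22,-4.28,0.0],"fingers":5}
{"rot":[0.0,0.0,-0.506],"slide":[0.33,-6.42,0.0],"fingers":5}
{"rot":[0.0,0.0,-0.675],"slide":[0.44,-8.57,0.0],"fingers":5}
{"rot":[0.0,0.0,-0.843],"slide":[0.55,-10.71,0.0],"fingers":5}
{"rot":[0.0,0.0,-1.012],"slide":[0.67,-12.85,0.0],"fingers":5}
{"rot":[0.0,0.0,-1.181],"slide":[0.78,-14.99,0.0],"fingers":5}
{"rot":[0.0,0.0,-
[... 334 characters left out ...]
-1.82,0.0],"fingers":5}
{"rot":[0.0,0.0,-1.013],"slide":[12.68,-2.18,0.0],"fingers":5}
{"rot":[0.0,0.0,-1.181],"slide":[14.79,-2.54,0.0],"fingers":5}
{"rot":[0.0,0.0,-1.35],"slide":[16.91,-2.91,0.0],"fingers":5}

{"rot":[0.0,0.0,-0.169],"slide":[0.81,1.98,0.0],"fingers":5}
{"rot":[0.0,0.0,-0.169],"slide":[0.81,1.98,0.0],"fingers":5}
{"rot":[0.0,0.0,-0.169],"slide":[0.81,1.98,0.0],"fingers":5}
{"rot":[0.0,0.0,-0.169],"slide":[0.81,1.98,0.0],"fingers":5}
{"rot":[0.0,0.0,-0.169],"slide":[0.81,1.98,0.0],"fingers":5}
{"rot":[0.0,0.0,-0.169],"slide":[0.81,1.98,0.0],"fingers":5}
{"rot":[0.0,0.0,-0.169],"slide":[0.81,1.98,0.0],"fingers":5}
{"rot":[0.0,0.0,-0.169],"slide":[0.81,1.98,0.0],"fingers":5}
```

Call:
play_rows(
  targets=[
    {"rot":[0,0,0],"slide":[0,0,1.5],"fingers":8.5},
    {"rot":[0,0,0],"slide":[0,0,4.5],"fingers":8.5},
    {"rot":[0,0,0],"slide":[0,0,8],"fingers":8.5},
    {"rot":[0,0,0],"slide":[0,0,12],"fingers":8.5},
    {"rot":[0,0,0],"slide":[0,0,15],"fingers":8.5},
    {"rot":[0,0,0],"slide":[0,0,16.1],"fingers":8.5},
    {"rot":[0,0,0],"slide":[0,0,16.3],"fingers":8.5},
    {"rot":[0,0,0],"slide":[0,0,16.3],"fingers":8.5},
  ],
)

```text
time: 53.95
eef_pos: [0.5923, -0.3354, 0.0383]
ee_rot: [3.123, 0.33, 0.002]
ft_force: [0.3, 0.5, -0.5]
width: 0.992
grasp_force: 0.0
```

Call:
play_rows(
  targets=[
    {"rot":[0,0,0],"slide":[0,0,0],"fingers":5},
    {"rot":[0,0,0],"slide":[0,0,0],"fingers":5},
    {"rot":[0,0,0],"slide":[0,0,0],"fingers":5},
    {"rot":[0,0,0],"slide":[0,0,0],"fingers":5},
    {"rot":[0,0,0],"slide":[0,0,0],"fingers":5},
    {"rot":[0,0,0],"slide":[0,0,0],"fingers":5},
    {"rot":[0,0,0],"slide":[0,0,0],"fingers":5},
    {"rot":[0,0,0],"slide":[0,0,0],"fingers":5},
  ],
)

```text
time: 54.95
eef_pos: [0.5925, -0.3355, 0.0387]
ee_rot: [3.123, 0.33, 0.003]
ft_force: [-1.1, -0.2, 6.4]
width: 0.719
grasp_force: 44.9
```

Call:
play_rows(
  targets=[
    {"rot":[0,0,0],"slide":[0,0,-1.5],"fingers":5},
    {"rot":[0,0,0],"slide":[0,0,-6],"fingers":5},
    {"rot":[0,0,0],"slide":[0,0,-11.5],"fingers":5},
    {"rot":[0,0,0],"slide":[0,0,-17.5],"fingers":5},
    {"rot":[0,0,0],"slide":[0,0,-23.5],"fingers":5},
    {"rot":[0,0,0],"slide":[0,0,-28.5],"fingers":5},
    {"rot":[0,0,0],"slide":[0,0,-31.5],"fingers":5},
    {"rot":[0,0,0],"slide":[0,0,-32.3],"fingers":5},
  ],
)

```text
time: 55.95
eef_pos: [0.5916, -0.3355, 0.3627]
ee_rot: [3.123, 0.33, 0.004]
ft_force: [-0.5, -0.0, -3.0]
width: 0.716
grasp_force: 45.1
```

Call:
play_rows(
  targets=[
    {"rot":[0,0,-0.17],"slide":[0.1,-2.15,0],"fingers":5},
    {"rot":[0,0,-0.34],"slide":[0.2,-4.3,0],"fingers":5},
    {"rot":[0,0,-0.505],"slide":[0.35,-6.4,0],"fingers":5},
    {"rot":[0,0,-0.675],"slide":[0.45,-8.6,0],"fingers":5},
    {"rot":[0,0,-0.845],"slide":[0.55,-10.7,0],"fingers":5},
    {"rot":[0,0,-1.01],"slide":[0.65,-12.85,0],"fingers":5},
    {"rot":[0,0,-1.18],"slide":[0.8,-15,0],"fingers":5},
    {"rot":[0,0,-1.35],"slide":[0.9,-17.15,0],"fingers":5},
  ],
)

```text
time: 56.95
eef_pos: [0.564, -0.1641, 0.3589]
ee_rot: [-2.225, -2.215, 0.002]
ft_force: [-0.5, 0.3, -3.2]
width: 0.713
grasp_force: 45.1
```

Call:
play_rows(
  targets=[
    {"rot":[0,0,-0.17],"slide":[2.1,-0.35,0],"fingers":5},
    {"rot":[0,0,-0.34],"slide":[4.25,-0.75,0],"fingers":5},
    {"rot":[0,0,-0.505],"slide":[6.35,-1.1,0],"fingers":5},
    {"rot":[0,0,-0.675],"slide":[8.45,-1.45,0],"fingers":5},
    {"rot":[0,0,-0.845],"slide":[10.55,-1.8,0],"fingers":5},
    {"rot":[0,0,-1.01],"slide":[12.7,-2.2,0],"fingers":5},
    {"rot":[0,0,-1.18],"slide":[14.8,-2.55,0],"fingers":5},
    {"rot":[0,0,-1.35],"slide":[16.9,-2.9,0],"fingers":5},
  ],
)

```text
time: 57.95
eef_pos: [0.5364, 0.0047, 0.3589]
ee_rot: [-0.352, -3.119, 0.001]
ft_force: [-0.5, 0.7, -3.4]
width: 0.716
grasp_force: 45.1
```

Call:
play_rows(
  targets=[
    {"rot":[0,0,-0.1],"slide":[0.5,1.2,0],"fingers":5},
    {"rot":[0,0,-0.167],"slide":[0.8,2,0],"fingers":5},
    {"rot":[0,0,-0.167],"slide":[0.8,2,0.5],"fingers":5},
    {"rot":[0,0,-0.167],"slide":[0.8,2,1.5],"fingers":5},
    {"rot":[0,0,-0.167],"slide":[0.8,2,2.5],"fingers":5},
    {"rot":[0,0,-0.167],"slide":[0.8,2,3],"fingers":5},
    {"rot":[0,0,-0.167],"slide":[0.8,2,3],"fingers":5},
    {"rot":[0,0,-0.167],"slide":[0.8,2,3],"fingers":5},
  ],
)

```text
time: 58.95
eef_pos: [0.5345, 0.0251, 0.3305]
ee_rot: [0.101, 3.14, 0.0]
ft_force: [-0.3, -0.9, -2.6]
width: 0.717
grasp_force: 45.1
```

Run:
```python
from h import *
s,p,Rm=pose(); print(s['time'],p,np.degrees(np.arctan2(Rm[1,1],Rm[0,1])),s['width'],s['grasp_force'],s['ft_force'])
im,d,c=cam('wrist'); W=points(d,c); cv2.imwrite('pics/w13.png',im)
for a in ((.325,.345),(.24,.26)):
  for t in trays(im,W,*a): print(a,t)
print('top'); look('13')
plan([(.5335,.0252,.31,86.5,5,8)])
```

```text
58.95 [0.53448121 0.0251298  0.33052175] 86.32846944025499 0.7169962954226703 45.11935293674469 [-0.32102535 -0.85369523 -2.64359119]
(0.325, 0.345) ('blue', 0.5216, 0.0246, np.float64(176.6), 127, 65, 6324, 0.3377)
(0.24, 0.26) ('blue', 0.5294, 0.0252, np.float64(177.4), 140, 61, 6324, 0.2526)
top
weight ((572.3407592773438, 195.598876953125), 27.490354537963867) 0.07893406765178206
start [0.5345 0.0252 0.3306] 86.3 tilt 0.04
{"rot":[0.0,0.001,0.0],"slide":[0.01,0.0,0.26],"fingers":5}
{"rot":[0.0,0.001,-0.001],"slide":[0.03,0.0,0.52],"fingers":5}
{"rot":[0.0,0.001,-0.001],"slide":[0.04,0.0,0.77],"fingers":5}
{"rot":[0.0,0.001,-0.001],"slide":[0.05,0.0,1.03],"fingers":5}
{"rot":[0.0,0.001,-0.002],"slide":[0.06,-0.01,1.29],"fingers":5}
{"rot":[0.0,0.001,-0.002],"slide":[0.08,-0.01,1.55],"fingers":5}
{"rot":[0.0,0.001,-0.002],"slide":[0.09,-0.01,1.8],"fingers":5}
{"rot":[0.0,0.001,-0.003],"slide":[0.1,-0.01,2.06],"fingers":5}
```

Call:
play_rows(
  targets=[
    {"rot":[0,0,-0.002],"slide":[0.1,0,0.5],"fingers":5},
    {"rot":[0,0,-0.002],"slide":[0.1,0,1.4],"fingers":5},
    {"rot":[0,0,-0.002],"slide":[0.1,0,2.2],"fingers":5},
    {"rot":[0,0,-0.002],"slide":[0.1,0,2.8],"fingers":5},
    {"rot":[0,0,-0.002],"slide":[0.1,0,3.2],"fingers":5},
    {"rot":[0,0,-0.002],"slide":[0.1,0,3.6],"fingers":5},
    {"rot":[0,0,-0.002],"slide":[0.1,0,4],"fingers":5},
    {"rot":[0,0,-0.002],"slide":[0.1,0,4.4],"fingers":5},
  ],
)

```text
time: 60.05
eef_pos: [0.5334, 0.0253, 0.2861]
ee_rot: [0.097, 3.14, 0.0]
ft_force: [0.3, -0.3, -3.2]
width: 0.718
grasp_force: 45.1
```

Call:
play_rows(
  targets=[
    {"rot":[0,0,0],"slide":[0,0,0.3],"fingers":5},
    {"rot":[0,0,0],"slide":[0,0,0.5],"fingers":5},
    {"rot":[0,0,0],"slide":[0,0,0.7],"fingers":5},
    {"rot":[0,0,0],"slide":[0,0,0.9],"fingers":5},
    {"rot":[0,0,0],"slide":[0,0,0.95],"fingers":5},
    {"rot":[0,0,0],"slide":[0,0,0.95],"fingers":5},
    {"rot":[0,0,0],"slide":[0,0,0.95],"fingers":5},
    {"rot":[0,0,0],"slide":[0,0,0.95],"fingers":5},
  ],
)

```text
time: 61.05
eef_pos: [0.5334, 0.0253, 0.2769]
ee_rot: [0.097, 3.14, 0.0]
ft_force: [-0.1, -0.0, 0.5]
width: 0.714
grasp_force: 45.4
```

Call:
play_rows(
  targets=[
    {"rot":[0,0,0],"slide":[0,0,0],"fingers":5.5},
    {"rot":[0,0,0],"slide":[0,0,0],"fingers":6.5},
    {"rot":[0,0,0],"slide":[0,0,0],"fingers":7.5},
    {"rot":[0,0,0],"slide":[0,0,0],"fingers":8.5},
    {"rot":[0,0,0],"slide":[0,0,0],"fingers":8.5},
    {"rot":[0,0,0],"slide":[0,0,-2],"fingers":8.5},
    {"rot":[0,0,0],"slide":[0,0,-6],"fingers":8.5},
    {"rot":[0,0,0],"slide":[0,0,-11],"fingers":8.5},
  ],
)

```text
time: 62.05
eef_pos: [0.5328, 0.0253, 0.3874]
ee_rot: [-0.097, -3.138, 0.001]
ft_force: [1.3, 0.6, 0.8]
width: 0.992
grasp_force: 0.0
```

Run:
```python
from h import *
s,p,Rm=pose(); print(s['time'],p,s['width'])
im,d,c=cam('wrist'); W=points(d,c); cv2.imwrite('pics/w14.png',im)
for t in trays(im,W,.27,.30): print(t)
plan([(.45,-.3,.38,70,8.5,16)],start=(np.array([.5335,.0252,.3873]),down(86.5)))
im,d,c=cam('side'); cv2.imwrite('pics/s14.png',cv2.resize(im[80:270,180:370],None,fx=3,fy=3))
```

```text
62.05 [0.53280288 0.02531138 0.38738548] 0.9918389197932994
('blue', 0.5292, 0.0256, np.float64(176.7), 144, 61, 1711, 0.2837)
('blue', 0.5961, 0.0032, np.float64(45.7), 53, 28, 0, 0.2834)
start [0.5335 0.0252 0.3873] 86.5 tilt 0.0
{"rot":[0.0,0.0,0.018],"slide":[0.4,-2.06,0.05],"fingers":8.5}
{"rot":[0.0,0.0,0.036],"slide":[0.79,-4.12,0.09],"fingers":8.5}
{"rot":[0.0,0.0,0.054],"slide":[1.19,-6.18,0.14],"fingers":8.5}
{"rot":[0.0,0.0,0.072],"slide":[1.59,-8.24,0.18],"fingers":8.5}
{"rot":[0.0,0.0,0.09],"slide":[1.98,-10.3,0.23],"fingers":8.5}
{"rot":[0.0,0.0,0.108],"slide":[2.38,-12.36,0.27],"fingers":8.5}
{"rot":[0.0,0.0,0.126],"slide":[2.78,-14.42,0.32],"fingers":8.5}
{"rot":[0.0,0.0,0.144],"slide":[3.17,-16.48,0.36],"fingers":8.5}

{"rot":[0.0,0.0,0.018],"slide":[0.1,-2.1,0.05],"fingers":8.5}
{"rot":[0.0,0.0,0.036],"slide":[0.2,-4.2,0.1],"fingers":8.5}
{"rot":[0.0,0.0,0.054],"slide":[0.29,-6.29,0.14],"fingers":8.5}
{"rot":[0.0,0.0,0.072],"slide":[0.39,-8.39,0.19],"fingers":8.5}
{"rot":[0.0,0.0,0.09],"slide":[0.49,-10.49,0.23],"fingers":8.5}
{"rot":[0.0,0.0,0.108],"slide":[0.59,-12.58,0.28],"fingers":8.5}
{"rot":[0.0,0.0,0.126],"slide":[0.68,-14.68,0.32],"fingers":8.5}
{"rot":[0.0,0.0,0.144],"slide":[0.78,-16.77,0.37],"fingers":8.5}
```

View pics/s14.png

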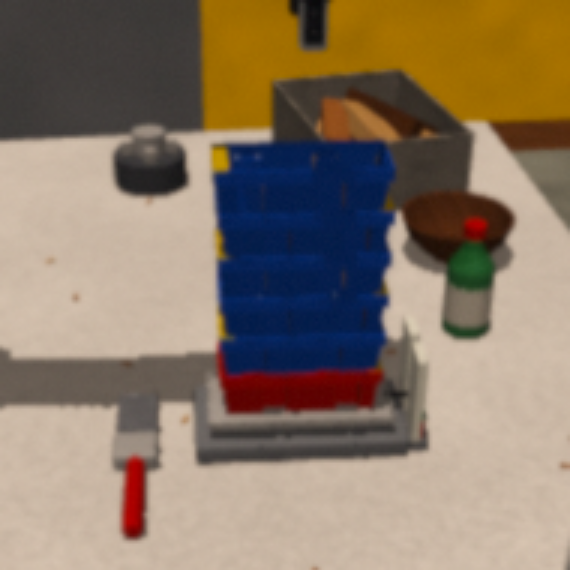

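The side view shows red at the bottom with five blue trays on it, yellow ends alternating. I'll move the arm aside and check the pan and the weight.

Call:
play_rows(
  targets=[
    {"rot":[0,0,0],"slide":[0.3,-1.5,0],"fingers":8.5},
    {"rot":[0,0,0],"slide":[0.9,-4.5,0],"fingers":8.5},
    {"rot":[0,0,0],"slide":[1.7,-9,0],"fingers":8.5},
    {"rot":[0,0,0],"slide":[2.6,-14,0],"fingers":8.5},
    {"rot":[0,0,0],"slide":[3.5,-19,0],"fingers":8.5},
    {"rot":[0,0,0],"slide":[4.4,-23,0],"fingers":8.5},
    {"rot":[0,0,0],"slide":[5,-25,0],"fingers":8.5},
    {"rot":[0,0,0],"slide":[5,-25,0],"fingers":8.5},
  ],
)

```text
time: 63.15
eef_pos: [0.4661, -0.2232, 0.3858]
ee_rot: [-0.104, -3.138, -0.0]
ft_force: [0.3, -0.3, -0.2]
width: 0.994
grasp_force: 0.0
```

Run:
```python
from h import *
print(pose()[:2])
Ws=[]
for i in range(5):
    im,d,c=cam('top'); Ws.append(points(d,c))
W=np.nanmean(Ws,0); cv2.imwrite('pics/top15.png',im)
a=np.radians(-3.6); o=np.array([.5323,.0255]); z=W[...,2]
q=W[...,:2]-o; u=q[...,0]*np.cos(a)+q[...,1]*np.sin(a); v=-q[...,0]*np.sin(a)+q[...,1]*np.cos(a)
k=(abs(u)<.07)&(v<-.034)&(v>-.039)&(z>.022)&(z<.1); print('strip',k.sum(),np.percentile(z[k],[10,50,90])*1000)
k=(abs(u)<.08)&(abs(v)<.035)&(z>.265)&(z<.3); print('stack top',np.percentile(z[k],[50,90,95])*1000)
for t in trays(im,W,.27,.30): print(t)
look('15')
```

```text
({'time': 63.15, 'joints': array([-0.36725975,  0.14993654,  0.83720708,  1.68619927, -0.11304258,
        1.35764845,  1.9930528 ]), 'joint_vel': array([-0.03745822,  0.00299574, -0.04420712, -0.00925881, -0.0137191 ,
        0.00225899, -0.03033309]), 'joint_efforts': array([ 1.28913570e+00, -3.12760127e+01,  4.92908880e+00, -3.20827746e+01,
        2.00766069e-01, -1.82936381e-02,  4.16371794e-01]), 'eef_pos': array([ 0.4661039 , -0.22316503,  0.38577643]), 'ee_rot': array([-1.04029559e-01, -3.13800909e+00, -1.20748007e-04]), 'ft_force': array([ 0.32377096, -0.28756428, -0.21600382]), 'torque': array([ 0.02778016,  0.00481963, -0.01455524]), 'grasp_force': 0.0, 'width': 0.9939716895548469}, array([ 0.4661039 , -0.22316503,  0.38577643]))
strip 110 [35.85631476 37.22031776 38.37779244]
stack top [278.77967647 283.83091247 284.13644403]
('blue', 0.5301, 0.0265, np.float64(176.7), 150, 62, 206, 0.2842)
weight ((571.8367919921875, 195.5884552001953), 27.65595245361328) 0.07853866029279052
```

View pics/top15.png

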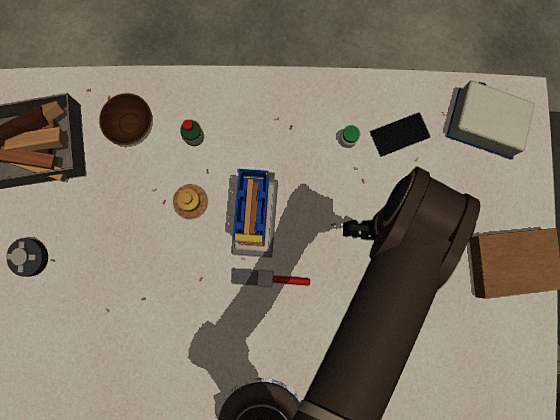

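The top view shows the stack upright on the pan (252,210), the weight on its cork (188,201), and the glue, jar and brush where they were. The gouge is hidden by the arm in this view. The pan is pressed down about 47 mm, which is inside the green band.

```bash
python3 -c "
from rig import bot
print(bot.hand_in())"
```

```text
the job is handed in; nothing more can be done
None
```

I've handed the job in: the check weight is on its cork, and the red tray plus all five blue trays, alternating, are on the pan. The pan measures about 47 mm down (green band 38.6–49.4), worked out from depth readings since I never viewed the gauge face. With four trays it read 38.0–38.5 mm, just short, so I added the fifth and no blue tray is left over.

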